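# Hang the rinsed basket on the drip carousel

## Robot

A 7-joint arm with a two-finger parallel gripper is mounted at the origin on the work surface. World frame = base frame: x ahead of the robot, y to its left, z up, the work surface at z = 0. Lengths are in m, angles in rad, forces in N, time in s.
With the tool pointing down it reaches from about 0.4 to 0.85 m from the base axis. Payload 6.9 kg.
Tool frame: the origin (TCP) lies midway between the tips of the shut fingers; the grasp point (between the pads) lies 19 mm behind it; y points along the fingers, x is the direction in which the jaws open and shut, and the axes are right-handed (so a half turn about y gives the same grasp; the last joint's range is limited). The gripper opens to 85 mm and grips with 20 to 120 N. Pads are 22 mm wide; open, the fingers measure 114 mm over their backs; the gripper's body (76 mm by 85 mm) begins 54 mm behind the grasp point. The pads swing forward as they close: fully open they stand 13 mm farther back than shut.
Start: joints at [1.44, 0.507, -0.238, 1.5, 0.126, 1.149, -0.155], TCP at [0.146, -0.608, 0.231] pointing down, gripper open.
Joint ranges: [-3.08, 3.08], [-0.24, 2.05], [-1.43, 1.35], [0, 2.5], [-1.52, 4.66], [0.17, 1.96], [-2.89, 2.89]. Speed limits (rad/s): [2.39, 2.39, 3.14, 3.14, 3.14, 3.14, 3.14].

## Interface

Orientations are given as a unit quaternion [w, x, y, z].
In Python, from workcell import manip gives the robot as it stands.
- The arm moves only by the tool servo_tool, never from a script. Its argument "series" is a list of rows, each a list of 7 numbers: the shift along the tool's x, y, z normalised to -1 to 1, where 1 is 0.15 m, then the turn, a rotation vector about the tool's x, y, z normalised to -1 to 1, where 1 is 180 degrees, then the closure, from -1 (fully open) to 1 (shut), so that 0 is half open. A call has 1 to 8 rows; each row is the pose to reach, as a shift and turn from the pose commanded when the call began, along the tool's axes at that moment, turning the shorter way round; what a row does not reach only later rows make up. A row lasts 1/10 s, in which the tool goes at most 50 mm and 8.59 degrees, less where a joint would pass 70% of its speed; a pose out of reach is approached as far as the arm can. A call with a number of a shift or a turn outside -1 to 1 is refused whole. A call with a gripper value outside its range is refused whole. The fingers move at their own pace and stop on an object; "grip_force" is the grip in N (left out, the last holds). Time passes only in rows, so rows that repeat a pose let the fingers close. It gives the time, the measured TCP pose, the force and the opening at its end, in the units of the state.
- manip.sense(): the state, without advancing time (a new reading comes with each control period).
- manip.get_image(name): name is "scene" or "top"; returns a dict with "frame" (384x512x3 uint8, blue, green, red), "mtx" (3x3 intrinsics, pixels), "R" (3x3) and "t" (3): a world point X has camera coordinates R X + t. Camera axes: x right, y down, z forward; pixel columns grow to the right and rows downward; lengths in m; the calibration is good to about 2 mm. A picture is of the moment at which its call begins. There is no depth.
- manip.job_done(): hands the job in, once; it reports no verdict.
Trained networks look in the newest picture that a camera, given by its name, has taken for a name from the list of things; names that differ only in an ending like _2 or _b are one class to them, and where a whole thing is asked for, a point or a joint stands for the part that bears it (a point fixed in the world has none). Each returns a list of dicts, best first, with "conf" (0 to 1); they miss things now and then, are a little off and sometimes report something else, mostly with a low value. They report only what shows in the picture. A call takes as long as a camera call. They do not tell look-alikes from the thing itself.
- manip.cut_out(camera, name): "mask" (384x512 bool, what is visible of it) and "box" ([left, top, width, height] in pixels, round what is visible of it).
The state is a dict: "t": time; "joint_pos": joint angles; "qvel": joint speeds; "joint_efforts": joint torques, N m; "tcp_pos": TCP position; "eef_rot": TCP orientation; "wrist_force": force on the tool from outside, world axes, zero at the start; "wrist_torque": the same for the moment, N m; "opening": opening from 0.0 (shut) to 1.0 (fully open).
Only numpy, scipy, OpenCV 4.12 (cv2) and the standard library are available. Lean on these libraries where they do the work, as an engineer would, in place of code of your own. Each camera call takes 0.05 s, during which the arm holds its last target.

## Task

In the dental laboratory, turn the drip carousel by its crank pin until its empty hook stands at the middle of the splash guard's opening. Then take the rinse basket from the grey board and hang it by its bail on that hook, gently, so that the crossbar rests across both prongs, and let go with the hook still at the opening. The other baskets must stay on their hooks and everything else must stay where it is.

Things in the scene. Friction and masses are not known exactly. Their poses are not given: they have to be found in the camera images.
- basket: Loose steel rinse basket on the grey board, 0.11 to 0.24 kg: open box 50 mm (x) by 70 (y) by 40 high, with a rigid upright bail in its y-z plane: two uprights 58 mm apart inside, crossbar 70 mm along y, 8 thick (x), underside 95 mm above the basket's underside, so 55 mm open above the box rim. A black grip tab stands on the crossbar; 151 mm high overall. Origin: centre of underside.
- basket_tab (a point): Point to pinch on the basket's tab, 131 mm above the basket's underside. The tab is 8 mm thick (basket's x), 24 mm wide (y) and spans 101 to 151 mm above the underside. Pinch it across the basket's x axis. It may hang either way round.
- basket_bail (a point): Middle of the underside of the basket's crossbar; this rests on the hook.
- empty_hook (a point): Seat of the one empty hook, 170 mm above the bench. Each hook is a fork of two 7 mm round prongs, 28 mm apart (centres), running radially outward from radius 58 to 143 mm; the basket's crossbar lies across both. Point: midway between the prongs, radius 115 mm, level with their tops. Flat at radius 103 to 127 mm, then turned up: tips 17.5 mm above the seat. Bails go in over the tips.
- load (a point): Loading position: where the empty hook's seat must come: over the middle of the splash guard's opening, 115 mm from the carousel's axis, 170 mm above the bench. Its -x axis points outward from the carousel's axis through the opening.
- pin (a point): Point to pinch on the crank pin, on its axis, 255 mm above the bench: upright, with a round black sleeve of 16 mm diameter, at radius 50 mm on the turning head, exactly opposite the empty hook; its top is at 275 mm. Moving it round the axis turns the head either way (a full turn each way; 2 to 3 N; stays where left). The black sleeve spins freely on the pin, so the grip need not turn with it.
- carousel: Fixed foot of the carousel; origin on the vertical turning axis, 12 mm above the bench. The turning head is a grey disc of 65 mm radius, 160 to 175 mm above the bench, with five forked hooks 72 degrees apart, four of them with hung baskets (tab tops at 226 mm above the bench, outermost corners at radius 144 mm).
- tray: Fixed round white drip tray under the carousel, same axis, radius 165 mm, 12 mm high. A clear splash guard round its rim reaches 90 mm above the bench, open for about 40 degrees either side of the tray's -x direction, where a white lip with a dark line sticks out 25 mm. Origin: centre of underside; -x points out through the opening.
- board: Fixed grey work board 270 x 320 x 4 mm lying on the bench. Its origin is the centre of its underside.
- cast_tall: Loose pale plaster jaw cast, 60 x 68 mm, about 70 mm high, on the board; leave it alone. Its origin is the centre of its underside.
- cast_low: Loose brownish jaw cast, 60 x 68 mm, about 50 mm high, on the board; leave it alone. Its origin is the centre of its underside.
- bottle: Loose white bottle, 48 mm diameter, 150 mm high, on the board; leave it alone. Its origin is the centre of its underside.
- jar: Loose amber jar, 48 mm diameter, 70 mm high, on the board; leave it alone. Its origin is the centre of its underside.
- articulator: Loose jaw articulator with two casts, 62 x 64 mm, 135 mm high (top of its front pin), on the bench between robot, board and carousel; leave it alone. Its origin is the centre of its underside.
- hung1_bail (a point): Middle of the underside of the crossbar of hung basket 1, like the basket to hang (same shape and sizes); hangs on a hook of the carousel and is to stay there. Loose, simply resting on its hook, so a jerk can shift it.
- hook1 (a point): Seat of the hook that carries hung basket 1; like empty_hook.
- hung2_bail (a point): Middle of the underside of the crossbar of hung basket 2, like the basket to hang (same shape and sizes); hangs on a hook of the carousel and is to stay there. Loose, simply resting on its hook, so a jerk can shift it.
- hook2 (a point): Seat of the hook that carries hung basket 2; like empty_hook.
- hung3_bail (a point): Middle of the underside of the crossbar of hung basket 3, like the basket to hang (same shape and sizes); hangs on a hook of the carousel and is to stay there. Loose, simply resting on its hook, so a jerk can shift it.
- hook3 (a point): Seat of the hook that carries hung basket 3; like empty_hook.
- hung4_bail (a point): Middle of the underside of the crossbar of hung basket 4, like the basket to hang (same shape and sizes); hangs on a hook of the carousel and is to stay there. Loose, simply resting on its hook, so a jerk can shift it.
- hook4 (a point): Seat of the hook that carries hung basket 4; like empty_hook.
- rotor (a joint): Turning angle of the carousel's head, rad, from its start; grows anticlockwise seen from above.
Things that resemble listed ones, but are neither listed nor needed, are in the scene too. What is shaped like the basket but yellow is not meant.

How it is judged:
By the outcome, as a careful person would: the job done as asked, in the order asked, and still so for the second after the job is handed in, with the robot touching nothing.
It also fails if it takes over 64 s, if anything falls off the work surface, if the arm or the gripper's body presses on something with over 40 N, if the wrist force passes 120 N, or if a joint passes its speed limit or range.

## Working session

There is one attempt and no reset: what is moved stays moved. The work goes in short steps, Python scripts to look and compute and a tool call to move; the robot and the scene stay as the last step left them, time stands still between calls to the robot, and variables do not carry over. Pictures are saved under pics/ and viewed, and the job is handed in when it is done.

Besides the shell and the picture viewer there is one more tool, called as name([rows], argument=value, ...), one row to a line, values as JSON. servo_tool: Moves the arm, as the interface text tells. Scaled input: -1 to 1 covers 0.15 m each way for a shift and 180 degrees each way for a turn. Its arguments: {"type":"object","properties":{"series":{"type":"array"},"grip_force":{"type":"number"}},"required":["series"]}

```bash
ls; mkdir -p pics; python3 - <<'E'
from workcell import manip
import cv2
s=manip.sense()
for k in s: print(k,s[k])
for n in ("scene","top"):
    d=manip.get_image(n); cv2.imwrite(f"pics/{n}0.png",d["frame"])
    print(n,d["mtx"],d["R"],d["t"])
E
```

```text
pics
t 0.0
joint_pos [ 1.44048861  0.50834691 -0.23751358  1.50115004  0.1257073   1.14887348
 -0.15480776]
qvel [-0.00013251 -0.0006627  -0.00123265 -0.00086587 -0.0006234   0.00075559
  0.00035019]
joint_efforts [ 8.36893810e-05 -6.20590281e+01 -2.18622990e+00 -2.49645281e+01
  1.27883605e-02  1.22892269e-02 -3.50428721e-06]
tcp_pos [ 0.14581727 -0.60723514  0.2304177 ]
eef_rot [ 0.55572439 -0.5549655   0.43821742 -0.43720612]
wrist_force [-0.84287492 -1.00673505  0.86804848]
wrist_torque [0.0104393  0.01646864 0.0049107 ]
opening 1.0006869890871783
scene [[360.77083798   0.         254.09586496]
 [  0.         360.77083798 191.85869499]
 [  0.           0.           1.        ]] [[-0.055661    0.99838949 -0.01096678]
 [ 0.86051562  0.04239808 -0.50765665]
 [-0.5063741  -0.03769376 -0.86148967]] [ 0.03762918 -0.36510976  1.33009493]
top [[466.63162647   0.         258.02523357]
 [  0.         466.63162647 190.70122323]
 [  0.           0.           1.        ]] [[-0.00548194 -0.9999637  -0.00652272]
 [-0.98679419  0.00646548 -0.16185004]
 [ 0.16188633  0.00554934 -0.98679381]] [0.01968976 0.53713748 1.50150769]
```

View pics/scene0.png

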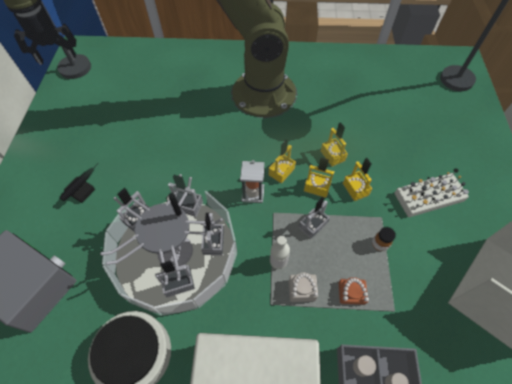

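View pics/top0.png

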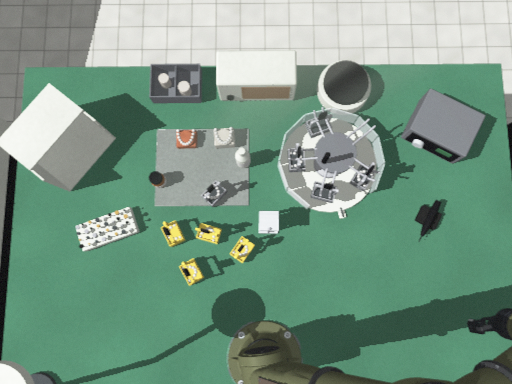

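```bash
python3 - <<'E'
import cv2
a=cv2.imread("pics/top0.png")[95:230,260:400]; cv2.imwrite("pics/top0c.png",cv2.resize(a,None,fx=4.4,fy=4.4,interpolation=cv2.INTER_CUBIC)[:600])
a=cv2.imread("pics/scene0.png")[165:320,90:250]; cv2.imwrite("pics/scene0c.png",cv2.resize(a,None,fx=3.8,fy=3.8,interpolation=cv2.INTER_CUBIC)[:600])
a=cv2.imread("pics/top0.png")[120:280,140:290]; b=cv2.imread("pics/scene0.png")[140:300,240:390]
import numpy as np
cv2.imwrite("pics/bas0.png",cv2.resize(np.hstack([a,b]),None,fx=2.6,fy=2.6,interpolation=cv2.INTER_CUBIC))
E
```

```text
(no output)
```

View pics/top0c.png

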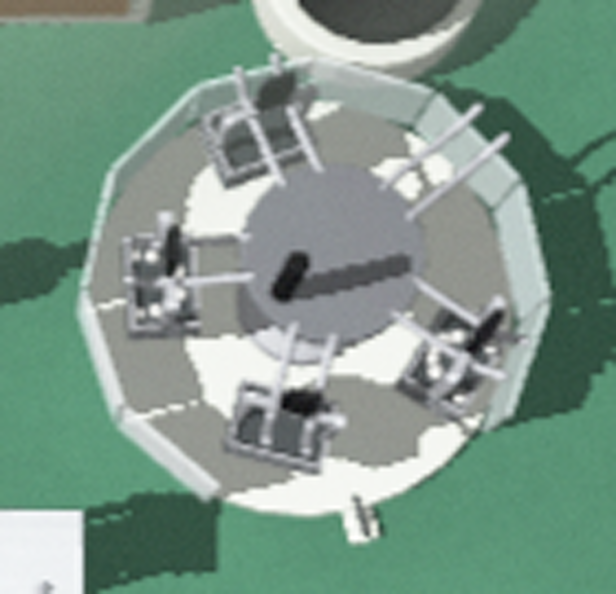

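View pics/scene0c.png

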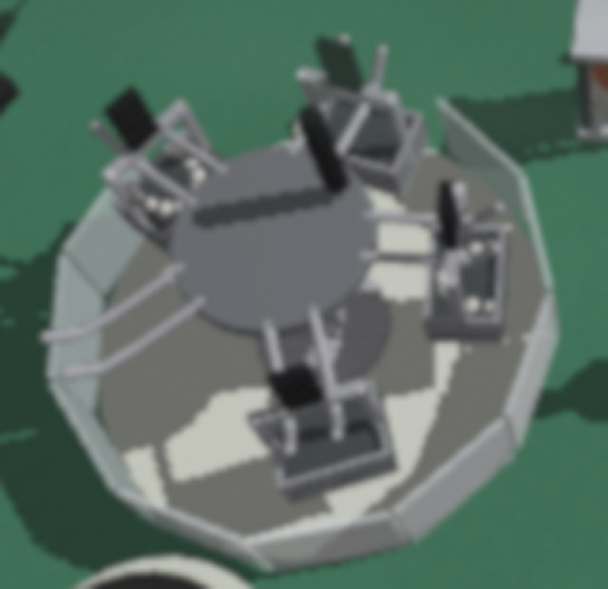

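View pics/bas0.png

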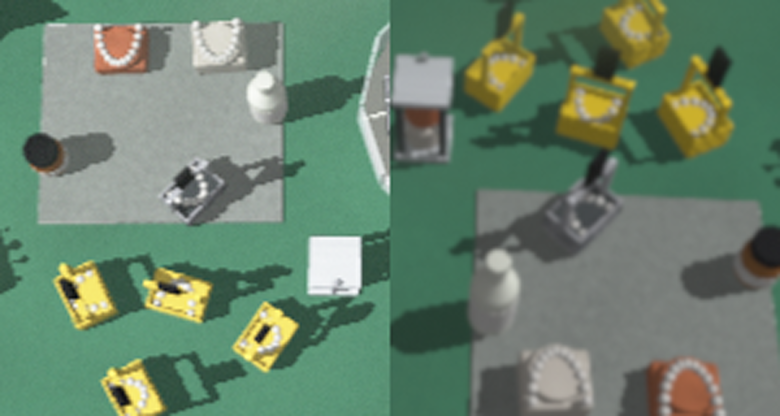

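```bash
cat > h.py <<'E'
import numpy as np, cv2
from scipy.optimize import least_squares
from workcell import manip
CAM={'scene':(np.array([[360.77083798,0,254.09586496],[0,360.77083798,191.85869499],[0,0,1]]),np.array([[-0.055661,0.99838949,-0.01096678],[0.86051562,0.04239808,-0.50765665],[-0.5063741,-0.03769376,-0.86148967]]),np.array([0.03762918,-0.36510976,1.33009493])),
'top':(np.array([[466.63162647,0,258.02523357],[0,466.63162647,190.70122323],[0,0,1]]),np.array([[-0.00548194,-0.9999637,-0.00652272],[-0.98679419,0.00646548,-0.16185004],[0.16188633,0.00554934,-0.98679381]]),np.array([0.01968976,0.53713748,1.50150769]))}
def proj(c,X):
    K,R,t=CAM[c]; X=np.atleast_2d(X); p=(X@R.T+t)@K.T; return p[:,:2]/p[:,2:]
def plane(c,uv,z):
    K,R,t=CAM[c]; C=-R.T@t; d=R.T@np.linalg.inv(K)@np.array([uv[0],uv[1],1]); return C+d*(z-C[2])/d[2]
def tri(a,b):
    f=lambda X:np.r_[proj('scene',X)[0]-a,proj('top',X)[0]-b]
    r=least_squares(f,[.5,-.2,.1]); return r.x,r.fun
def snap(tag):
    for n in ('scene','top'):
        d=manip.get_image(n); cv2.imwrite(f'pics/{n}{tag}.png',d['frame'])
E
python3 - <<'E'
from h import *
T=lambda x,y:np.array([260+(x+.5)/4.4-.5,95+(y+.5)/4.4-.5]); S=lambda x,y:np.array([90+(x+.5)/3.8-.5,165+(y+.5)/3.8-.5])
obs=[]
def P(cx,cy,th,r,l,z): 
    c,s=np.cos(th),np.sin(th); return [cx+r*c-l*s,cy+r*s+l*c,z]
# pin at r=-50
O=[('top',T(297,258),-50,0,.275),('scene',S(310,115),-50,0,.275),('top',T(285,297),-50,0,.235),('scene',S(340,187),-50,0,.235),
('top',T(477,107),142,14,.184),('top',T(503,137),142,-14,.184),('scene',S(45,338),142,-14,.184),('scene',S(57,373),142,14,.184),
('top',T(385,187),65,14,.1665),('top',T(410,215),65,-14,.1665),('scene',S(180,268),65,-14,.1665),('scene',S(203,300),65,14,.1665)]
f=lambda p:np.concatenate([proj(c,P(p[0],p[1],p[2],r/1e3,l/1e3,z))[0]-uv for c,uv,r,l,z in O])
r=least_squares(f,[.55,-.25,-.8],loss='soft_l1'); print(r.x,np.degrees(r.x[2])); print(f(r.x).reshape(-1,2).round(1))
print(tri(S(310,115),T(297,258)))
for q in [(357,503),(375,535),(362,500),(345,540),(380,520)]: print('lip',plane('top',T(*q),.012), np.degrees(np.arctan2(*(plane('top',T(*q),.012)[[1,0]]-r.x[:2][[1,0]]))))
for n in ['tray','carousel','pin','empty_hook','basket','basket_tab','hung1_bail']:
  for c in ('top','scene'):
    print(n,c,[(round(float(d['conf']),2),d['box'],np.argwhere(d['mask']).mean(0)[::-1].round(1)) for d in manip.cut_out(c,n)][:6])
E
```

```text
[ 0.63487964 -0.22031578 -0.90615759] -51.91900551493646
[[-0.3  0.7]
 [ 1.3  0.3]
 [ 0.5 -4.9]
 [-3.  -9.9]
 [-0.3  0.8]
 [-0.2  0.8]
 [ 2.  -0.8]
 [ 3.7 -0.3]
 [ 0.5 -0.7]
 [ 0.6 -0.2]
 [-0.6  2.7]
 [-1.5  3.3]]
(array([ 0.60530471, -0.18227608,  0.27853165]), array([ 0.23474546, -0.00667359,  0.29968636, -0.07034127]))
lip [ 0.47866166 -0.26059187  0.012     ] -165.54285066386382
lip [ 0.4540729  -0.27343011  0.012     ] -163.62916266923608
lip [ 0.48094129 -0.26447984  0.012     ] -163.99210565895737
lip [ 0.45039623 -0.25051076  0.012     ] -170.7046389946984
lip [ 0.46551927 -0.27764089  0.012     ] -161.3000639681532
tray top [(0.85, [278.9, 106.7, 106.9, 109.8], array([330.5, 162.3]))]
tray scene []
carousel top [(0.75, [291.3, 107.2, 87.9, 90.8], array([334.6, 153.3])), (0.64, [202.8, 181.5, 27.8, 24.1], array([214.6, 192.9]))]
carousel scene [(0.89, [103.5, 177.4, 116.5, 107.1], array([163.7, 231.7]))]
pin top [(0.78, [290.9, 109.0, 92.5, 89.1], array([336.2, 151.4]))]
pin scene [(0.8, [101.8, 179.6, 117.7, 104.3], array([159.3, 228.4])), (0.25, [296.7, 195.3, 35.5, 44.5], 
[... 870 characters left out ...]
0.93, [200.7, 183.3, 28.5, 20.0], array([214.6, 192.9])), (0.79, [180.5, 262.5, 21.9, 23.0], array([191.2, 271.1])), (0.64, [197.5, 221.9, 23.3, 21.4], array([208.9, 232.8]))]
basket_tab scene [(0.93, [344.0, 156.9, 28.1, 41.1], array([359.2, 180.1])), (0.78, [303.6, 198.8, 26.4, 36.5], array([315.1, 219.2])), (0.72, [267.0, 143.0, 29.5, 39.7], array([282.8, 163.7])), (0.65, [303.6, 158.0, 30.8, 40.8], array([318.9, 178.7])), (0.57, [318.7, 121.7, 27.6, 44.1], array([335.2, 146.3]))]
hung1_bail top [(0.79, [305.4, 110.7, 26.2, 23.9], array([318.2, 123.9]))]
hung1_bail scene [(0.74, [156.2, 260.1, 37.3, 35.2], array([174.9, 278. ])), (0.54, [104.4, 187.1, 115.9, 98.5], array([162.5, 227.9]))]
```

```bash
cat >> h.py <<'E'
def circ(cx,cy,r,z,n=72):
    a=np.linspace(0,2*np.pi,n+1); return np.c_[cx+r*np.cos(a),cy+r*np.sin(a),0*a+z]
def pol(cx,cy,th,r,l,z):
    c,s=np.cos(th),np.sin(th); return [cx+r*c-l*s,cy+r*s+l*c,z]
def overlay(src,cam,roi,f,lines,out):
    x,y,w,h=roi; im=cv2.resize(cv2.imread(src)[y:y+h,x:x+w],None,fx=f,fy=f,interpolation=cv2.INTER_CUBIC)
    for L,col in lines:
        p=(proj(cam,np.array(L))-[x,y]+.5)*f-.5
        cv2.polylines(im,[np.round(p*16).astype(np.int32)],False,col,1,cv2.LINE_AA,4)
    cv2.imwrite(out,im)
def carlines(cx,cy,th,ty):
    L=[(circ(cx,cy,.165,.012),(0,0,255)),(circ(cx,cy,.065,.175),(0,255,255)),(circ(cx,cy,.165,.09),(255,0,255))]
    for k in range(5):
        a=th+k*2*np.pi/5
        for s in (-.014,.014): L.append(([pol(cx,cy,a,.065,s,.1665),pol(cx,cy,a,.127,s,.1665),pol(cx,cy,a,.143,s,.184)],(0,255,0) if k==0 else (255,160,0)))
    L.append(([pol(cx,cy,th,-.05,0,.175),pol(cx,cy,th,-.05,0,.275)],(0,128,255)))
    L.append(([pol(cx,cy,ty,.0,0,.012),pol(cx,cy,ty,.19,0,.012)],(255,255,0)))
    for s in (-1,1): L.append(([pol(cx,cy,ty+s*np.radians(40),.165,0,.0),pol(cx,cy,ty+s*np.radians(40),.165,0,.09)],(255,255,0)))
    return L
E
python3 - <<'E'
from h import *
T=lambda x,y:np.array([260+(x+.5)/4.4-.5,95+(y+.5)/4.4-.5]); S=lambda x,y:np.array([90+(x+.5)/3.8-.5,165+(y+.5)/3.8-.5])
O=[('top',T(297,258),-50,0,.275),('scene',S(310,115),-50,0,.275),
('top',T(477,107),142,14,.184),('top',T(503,137),142,-14,.184),('scene',S(45,338),142,-14,.184),('scene',S(57,373),142,14,.184),
('top',T(385,187),65,14,.1665),('top',T(410,215),65,-14,.1665),('scene',S(180,268),65,-14,.1665),('scene',S(203,300),65,14,.1665)]
f=lambda p:np.concatenate([proj(c,pol(p[0],p[1],p[2],r/1e3,l/1e3,z))[0]-uv for c,uv,r,l,z in O])
r=least_squares(f,[.55,-.25,-.8]); print(r.x,np.degrees(r.x[2])); print(f(r.x).reshape(-1,2).round(1))
L=carlines(*r.x,np.radians(-164.5))
overlay('pics/top0.png','top',(260,95,140,135),4.4,L,'pics/ot0.png')
overlay('pics/scene0.png','scene',(90,165,160,155),3.8,L,'pics/os0.png')
E
```

```text
[ 0.63382717 -0.22201964 -0.90379741] -51.78377727330146
[[ 0.3  1.1]
 [ 0.6 -0.2]
 [ 0.2  1.1]
 [ 0.3  1.1]
 [ 1.4 -1.1]
 [ 3.2 -0.7]
 [ 1.  -0.4]
 [ 1.2  0. ]
 [-1.2  2.3]
 [-2.   2.9]]
```

View pics/ot0.png

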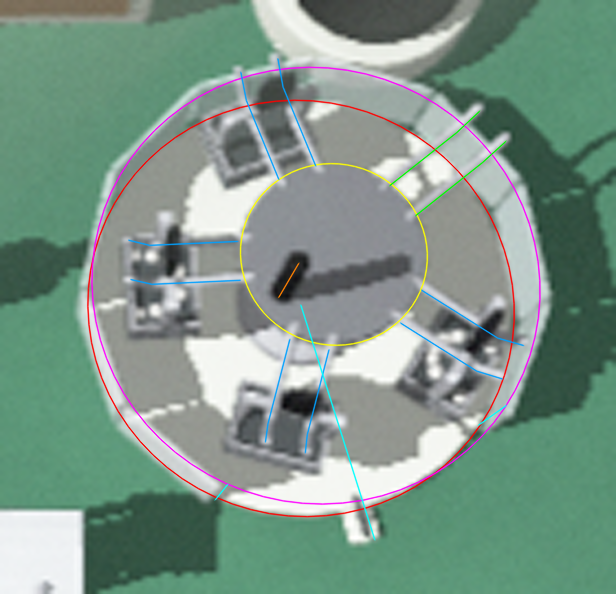

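View pics/os0.png

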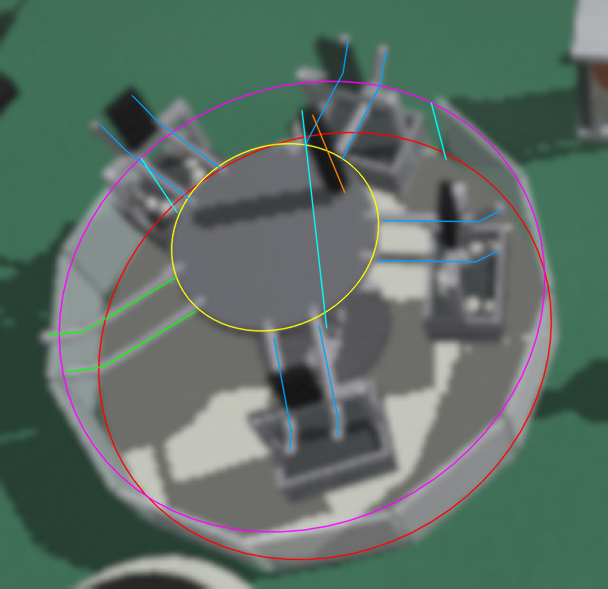

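```bash
python3 - <<'E'
from h import *
L=carlines(.6338,-.222,-.9038,np.radians(-164.5))
t=np.radians(-164.5)
L=[l for l in L[:3]]+[([pol(.6338,-.222,t,r,s,.012) for r,s in ((.165,-.01),(.19,-.01),(.19,.01),(.165,.01))],(255,0,0))]
overlay('pics/top0.png','top',(300,185,80,40),9,[],'pics/lip0.png')
overlay('pics/top0.png','top',(300,185,80,40),9,L,'pics/lip1.png')
a=cv2.imread('pics/lip0.png');b=cv2.imread('pics/lip1.png');cv2.imwrite('pics/lip.png',np.vstack([a,b])[:600*2][::1][:, :][:720] if 0 else cv2.resize(np.vstack([a,b]),None,fx=.83,fy=.83))
E
```

```text
(no output)
```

View pics/lip.png

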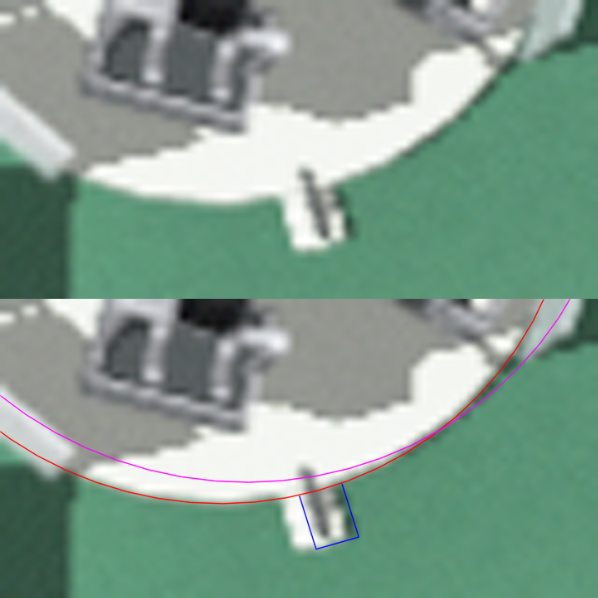

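```bash
python3 - <<'E'
from h import *
c=np.array([.6338,-.222])
for q in ((340.4,207.6),(341.65,211.8),(342.9,216.0)):
    for z in (.012,.013):
        p=plane('top',q,z); d=p[:2]-c; print(p,np.hypot(*d),np.degrees(np.arctan2(d[1],d[0])))
a=plane('top',(340.4,207.6),.012);b=plane('top',(342.9,216.0),.012);d=b-a;print(np.degrees(np.arctan2(d[1],d[0])))
# tray ellipse bottom points: visible rim
for q in ((80,180),(150,197),(210,204),(260,200),(380,165),(440,130),(480,95)):
    u=(300+(q[0]+.5)/7.47-.5,185+(q[1]+.5)/7.47-.5); p=plane('top',u,.012); print(np.hypot(*(p[:2]-c)))
E
```

```text
[ 0.48316986 -0.25957201  0.012     ] 0.155245274570429 -165.99437740368694
[ 0.4830439  -0.25940021  0.013     ] 0.1553260380110354 -166.0671129634877
[ 0.46896418 -0.26327461  0.012     ] 0.16992481359378953 -165.94228015886864
[ 0.46884734 -0.26310043  0.013     ] 0.1699959574071108 -166.00879419680703
[ 0.45480051 -0.26696625  0.012     ] 0.18456104724974262 -165.89858769783697
[ 0.45469277 -0.2667897   0.013     ] 0.18462262975806554 -165.9598748030991
-165.3913387896678
0.16622053222411692
0.16467698720194246
0.16489248371093085
0.16401370333179768
0.1639803023133081
0.16490279023603888
0.16525230703367194
```

```bash
python3 - <<'E'
from h import *
from scipy.spatial.transform import Rotation as Ro
q=[0.55572439,-0.5549655,0.43821742,-0.43720612]
print(Ro.from_quat(q[1:]+q[:1]).as_matrix().round(3))
overlay('pics/top0.png','top',(195,170,40,45),13,[],'pics/b1.png')
overlay('pics/scene0.png','scene',(290,190,50,52),11,[],'pics/b2.png')
E
```

```text
[[ 0.234 -0.     0.972]
 [-0.972  0.002  0.234]
 [-0.002 -1.    -0.   ]]
```

View pics/b1.png

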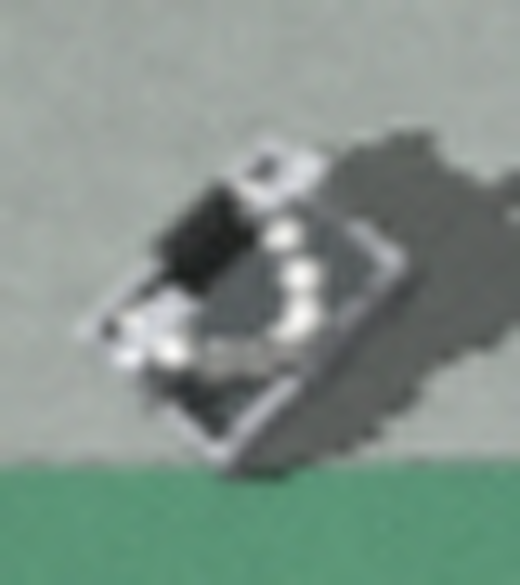

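View pics/b2.png

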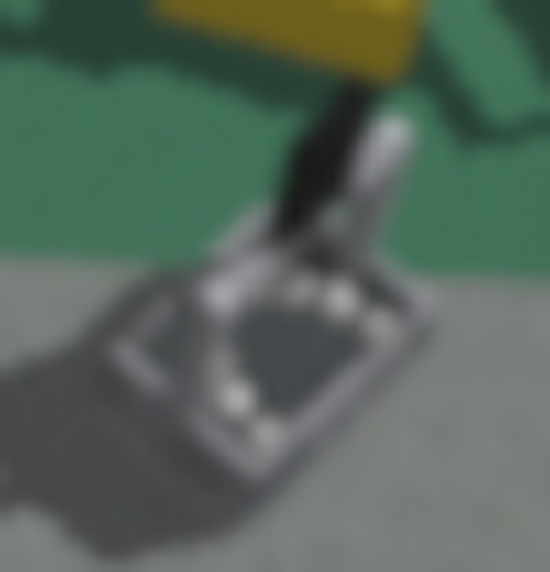

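```bash
cat >> h.py <<'E'
def basklines(x,y,yaw,z0):
    B=lambda a,b,h: pol(x,y,yaw,a,b,z0+h)
    box=lambda h:[B(s*.025,t*.035,h) for s,t in ((1,1),(1,-1),(-1,-1),(-1,1),(1,1))]
    bar=lambda h:[B(s*.004,t*.035,h) for s,t in ((1,1),(1,-1),(-1,-1),(-1,1),(1,1))]
    tab=lambda h:[B(s*.004,t*.012,h) for s,t in ((1,1),(1,-1),(-1,-1),(-1,1),(1,1))]
    return [(box(0),(0,0,255)),(box(.04),(0,255,0)),(bar(.095),(255,0,255)),(tab(.101),(255,255,0)),(tab(.151),(0,255,255))]
E
python3 - <<'E'
from h import *
T=lambda x,y:np.array([195+(x+.5)/13-.5,170+(y+.5)/13-.5]); S=lambda x,y:np.array([290+(x+.5)/11-.5,190+(y+.5)/11-.5])
p=plane('top',T(215,300),.044); print(p)
best=None
obs=[('top',T(225,460)),('top',T(402,262)),('scene',S(257,478)),('scene',S(435,310)),('scene',S(110,350))]
z=.044
def near(y0):
    def f(q):
        C=[pol(q[0],q[1],q[2],s*.025,t*.035,z) for s in(1,-1) for t in (1,-1)]
        out=[]
        for c,uv in obs:
            P=proj(c,C)-uv; out+=list(P[np.argmin((P**2).sum(1))])
        return np.array(out)
    return least_squares(f,[p[0],p[1],y0])
for y0 in np.arange(0,3.14,.3):
    r=near(y0)
    if best is None or r.cost<best.cost: best=r
print(best.x,np.degrees(best.x[2]),best.fun.reshape(-1,2).round(1))
L=basklines(*best.x,.004)
overlay('pics/top0.png','top',(195,170,40,45),13,L,'pics/b3.png')
overlay('pics/scene0.png','scene',(290,190,50,52),11,L,'pics/b4.png')
a=cv2.imread('pics/b3.png');b=cv2.imread('pics/b4.png')
h=560;cv2.imwrite('pics/b5.png',cv2.resize(np.hstack([a[:h],b[:h]]),None,fx=.74,fy=.74))
E
```

```text
[0.53181257 0.17195145 0.044     ]
[0.5326864  0.16340892 0.81378451] 46.62641757508112 [[-0.1  0.2]
 [ 1.   0.1]
 [ 0.1  0.3]
 [ 0.5 -0.2]
 [ 0.1  0.1]]
```

View pics/b5.png

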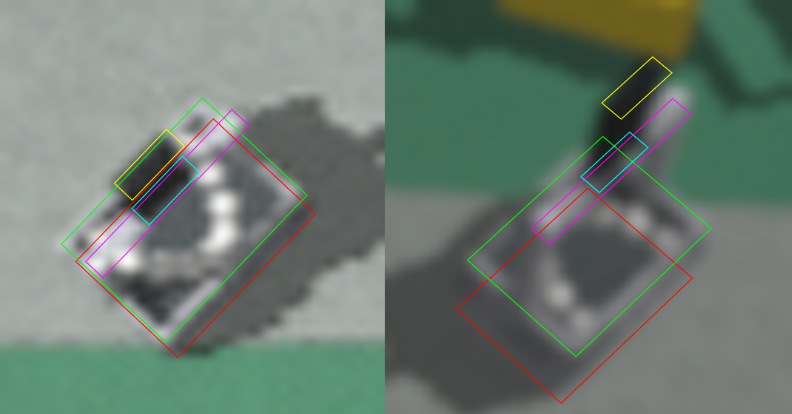

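```bash
cat >> h.py <<'E'
from scipy.spatial.transform import Rotation as Ro
def rel(targets,dyaw=0):
    s=manip.sense(); q=s['eef_rot']; R=Ro.from_quat(list(q[1:])+[q[0]]).as_matrix()
    for t in targets: print(np.round(R.T@(np.array(t)-s['tcp_pos'])/.15,4))
    print('yaw x',np.degrees(np.arctan2(R[1,0],R[0,0])))
    print('t',s['t'],s['tcp_pos'].round(4),'wf',s['wrist_force'].round(2),'op',round(s['opening'],3))
E
python3 -c "
from h import *
rel([(.603,-.1827,.33),(.603,-.1827,.239)])"
```

```text
[-2.0433 -0.658   3.6243]
[-2.0433 -0.0513  3.6243]
yaw x -76.49240643621891
t 0.8 [ 0.146  -0.6077  0.2313] wf [ 0.13 -0.13  0.16] op 1.002
```

servo_tool([
  [-0.1, -0.3, 0.2, 0, 0, 0, -1],
  [-0.25, -0.55, 0.45, 0, 0, 0, -1],
  [-0.4, -0.66, 0.7, 0, 0, 0, -1],
  [-0.52, -0.66, 0.92, 0, 0, 0, -1],
], grip_force=30)

```text
t: 1.2
tcp_pos: [0.2633, -0.4995, 0.3334]
eef_rot: [-0.554, 0.556, -0.436, 0.44]
wrist_force: [0.8, -0.1, -0.9]
opening: 1.003
```

servo_tool([
  [-0.15, 0, 0.27, 0, 0, 0, -1],
  [-0.32, 0, 0.56, 0, 0, 0, -1],
  [-0.5, 0, 0.9, 0, 0, 0, -1],
])

```text
t: 1.5
tcp_pos: [0.3706, -0.3991, 0.3307]
eef_rot: [-0.555, 0.555, -0.438, 0.438]
wrist_force: [0.3, -1.4, 0.5]
opening: 0.999
```

servo_tool([
  [-0.17, 0, 0.3, 0, 0, 0, -1],
  [-0.34, 0, 0.6, 0, 0, 0, -1],
  [-0.51, 0, 0.9, 0, 0, 0, -1],
])

```text
t: 1.8
tcp_pos: [0.4804, -0.2966, 0.3306]
eef_rot: [-0.555, 0.555, -0.438, 0.438]
wrist_force: [-0.3, -1.1, 0.4]
opening: 1.001
```

servo_tool([
  [-0.17, 0, 0.3, 0, 0, 0, -1],
  [-0.34, 0, 0.6, 0, 0, 0, -1],
  [-0.45, 0, 0.8, 0, 0, 0, -1],
  [-0.51, 0, 0.9, 0, 0, 0, -1],
  [-0.51, 0, 0.9, 0, 0, 0, -1],
])

```text
t: 2.3
tcp_pos: [0.594, -0.1894, 0.3298]
eef_rot: [0.557, -0.556, 0.437, -0.436]
wrist_force: [-0.3, -0.6, -0.4]
opening: 0.999
```

```bash
python3 -c "
from h import *
rel([(.603,-.1827,.33),(.603,-.1827,.239)])
snap(1)
overlay('pics/top1.png','top',(260,95,140,135),4.4,[],'pics/t1c.png')
overlay('pics/scene1.png','scene',(100,120,140,140),4.2,[],'pics/s1c.png')
"
```

```text
[-0.029  -0.0014  0.0686]
[-0.028   0.6053  0.0684]
yaw x -76.22953514493477
t 2.3 [ 0.594  -0.1894  0.3298] wf [-0.26 -0.63 -0.37] op 0.999
```

View pics/t1c.png

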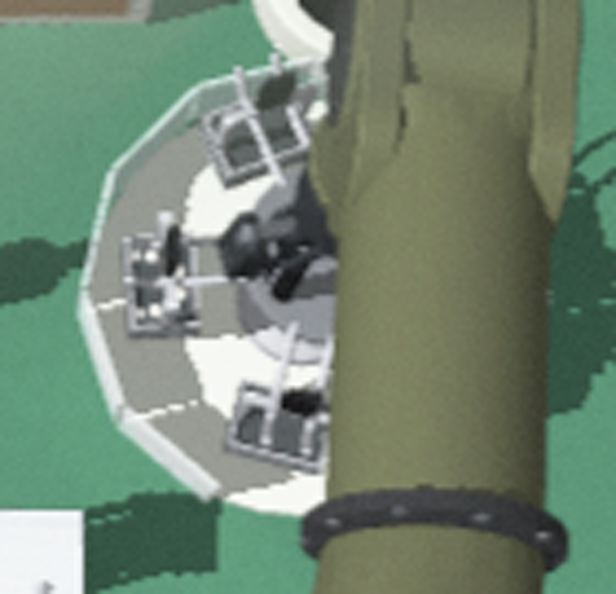

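View pics/s1c.png

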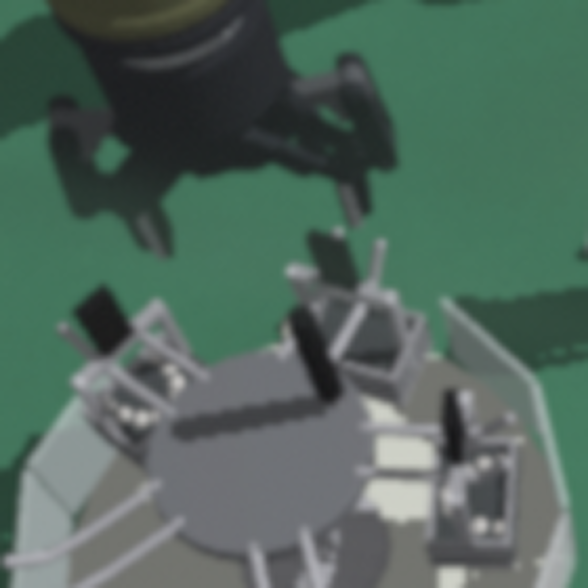

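```bash
python3 -c "
from h import *
for z in (.33,.343,.275): print(z,(proj('scene',(.594,-.1894,z))[0]-[100,120])*4.2, (proj('top',(.594,-.1894,z))[0]-[260,95])*4.4)
print((proj('scene',(.603,-.1827,.275))[0]-[100,120])*4.2)
"
```

```text
0.33 [268.17491797 242.33699803] [320.33354355 253.64002943]
0.343 [262.15446758 227.94225341] [323.54994544 248.49910715]
0.275 [291.77981177 298.7757022 ] [307.41470261 274.28880389]
[301.4272984  314.06497855]
```

servo_tool([
  [-0.028, 0.1, 0.068, 0, 0, 0, -1],
  [-0.028, 0.3, 0.068, 0, 0, 0, -1],
  [-0.028, 0.5, 0.068, 0, 0, 0, -1],
  [-0.028, 0.6, 0.068, 0, 0, 0, -1],
  [-0.028, 0.6, 0.068, 0, 0, 0, 0],
  [-0.028, 0.6, 0.068, 0, 0, 0, 0.6],
  [-0.028, 0.6, 0.068, 0, 0, 0, 0.8],
  [-0.028, 0.6, 0.068, 0, 0, 0, 0.8],
], grip_force=30)

```text
t: 3.2
tcp_pos: [0.602, -0.186, 0.2415]
eef_rot: [0.556, -0.555, 0.437, -0.439]
wrist_force: [-0.1, -0.9, 0.1]
opening: 0.328
```

servo_tool([
  [0, 0, 0, 0, 0, 0, 0.9],
  [0, 0, 0, 0, 0, 0, 1],
  [0, 0, 0, 0, 0, 0, 1],
  [0, 0, 0, 0, 0, 0, 1],
])

```text
t: 3.6
tcp_pos: [0.6015, -0.184, 0.2415]
eef_rot: [0.556, -0.555, 0.438, -0.437]
wrist_force: [-3.4, 4.9, 5.2]
opening: 0.175
```

```bash
python3 -c "
from h import *
rel([(.603,-.1827,.239)])
snap(2)
overlay('pics/scene2.png','scene',(100,120,140,140),4.2,[],'pics/s2c.png')
"
```

```text
[-0.0062  0.0169  0.0119]
yaw x -76.41206001872185
t 3.6 [ 0.6015 -0.184   0.2415] wf [-3.45  4.88  5.21] op 0.175
```

View pics/s2c.png

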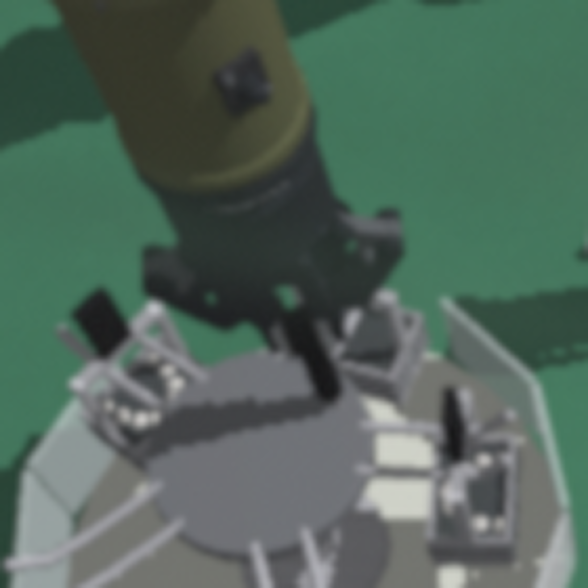

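```bash
python3 - <<'E'
import numpy as np
y=np.radians(-76.4); X=np.array([np.cos(y),np.sin(y)]); Z=np.array([-np.sin(y),np.cos(y)])
# rows: ease
N=40; s=np.linspace(0,1,N+1); 
v=np.ones(N); v[:4]=[.25,.5,.75,1]; v[-5:]=[1,.8,.6,.4,.2]; c=np.r_[0,np.cumsum(v)]/v.sum()
th=np.radians(128.2-114.2*c)
P=.05*np.c_[np.cos(th),np.sin(th)]
for k in range(0,N,8):
    d=(P[k+1:k+9]-P[k])/.15
    print([[round(a@X,3),0,round(a@Z,3),0,0,0,1] for a in d], np.degrees(th[k+8]))
E
```

```text
[[np.float64(-0.002), 0, np.float64(0.004), 0, 0, 0, 1], [np.float64(-0.005), 0, np.float64(0.013), 0, 0, 0, 1], [np.float64(-0.01), 0, np.float64(0.025), 0, 0, 0, 1], [np.float64(-0.016), 0, np.float64(0.043), 0, 0, 0, 1], [np.float64(-0.021), 0, np.float64(0.06), 0, 0, 0, 1], [np.float64(-0.025), 0, np.float64(0.078), 0, 0, 0, 1], [np.float64(-0.027), 0, np.float64(0.096), 0, 0, 0, 1], [np.float64(-0.029), 0, np.float64(0.114), 0, 0, 0, 1]] 107.86301369863013
[[np.float64(-0.001), 0, np.float64(0.018), 0, 0, 0, 1], [np.float64(-0.001), 0, np.float64(0.036), 0, 0, 0, 1], [np.float64(0.0), 0, np.float64(0.055), 0, 0, 0, 1], [np.float64(0.003), 0, np.float64(0.073), 0, 0, 0, 1], [np.float64(0.006), 0, np.float64(0.091), 0, 0, 0, 1], [np.float64(0.01), 0, np.float64(0.108), 0, 0, 0, 1], [np.float64(0.015), 0, np.float64(0.126), 0, 0, 0, 1], [np.float64(0.021), 0, np.float64(0.143), 0, 0, 0, 1]] 82.83287671232875
[[np.float64(0.007), 0, np.float64(0.017), 0, 0, 0, 1], [np.float64(0.015), 0, np.float64(0.033), 0, 0, 0, 1], [np.float64(0.023), 0, np.float64(0.049), 0, 0, 0, 1], [np.float6
[... 499 characters left out ...]
1], [np.float64(0.073), 0, np.float64(0.054), 0, 0, 0, 1], [np.float64(0.089), 0, np.float64(0.062), 0, 0, 0, 1], [np.float64(0.106), 0, np.float64(0.069), 0, 0, 0, 1], [np.float64(0.123), 0, np.float64(0.076), 0, 0, 0, 1]] 32.77260273972601
[[np.float64(0.017), 0, np.float64(0.006), 0, 0, 0, 1], [np.float64(0.035), 0, np.float64(0.01), 0, 0, 0, 1], [np.float64(0.053), 0, np.float64(0.014), 0, 0, 0, 1], [np.float64(0.071), 0, np.float64(0.016), 0, 0, 0, 1], [np.float64(0.085), 0, np.float64(0.018), 0, 0, 0, 1], [np.float64(0.096), 0, np.float64(0.018), 0, 0, 0, 1], [np.float64(0.104), 0, np.float64(0.018), 0, 0, 0, 1], [np.float64(0.107), 0, np.float64(0.018), 0, 0, 0, 1]] 13.999999999999986
```

servo_tool([
  [-0.003, 0, 0.004, 0, 0, 0, 1],
  [-0.008, 0, 0.013, 0, 0, 0, 1],
  [-0.014, 0, 0.025, 0, 0, 0, 1],
  [-0.021, 0, 0.043, 0, 0, 0, 1],
  [-0.027, 0, 0.06, 0, 0, 0, 1],
  [-0.032, 0, 0.078, 0, 0, 0, 1],
  [-0.034, 0, 0.096, 0, 0, 0, 1],
  [-0.036, 0, 0.114, 0, 0, 0, 1],
])

```text
t: 4.5
tcp_pos: [0.6168, -0.1754, 0.2416]
eef_rot: [0.556, -0.555, 0.438, -0.437]
wrist_force: [-3.4, 2.9, 5.0]
opening: 0.178
```

servo_tool([
  [-0.001, 0, 0.018, 0, 0, 0, 1],
  [-0.001, 0, 0.036, 0, 0, 0, 1],
  [0, 0, 0.055, 0, 0, 0, 1],
  [0.003, 0, 0.073, 0, 0, 0, 1],
  [0.006, 0, 0.091, 0, 0, 0, 1],
  [0.01, 0, 0.108, 0, 0, 0, 1],
  [0.015, 0, 0.126, 0, 0, 0, 1],
  [0.021, 0, 0.143, 0, 0, 0, 1],
])

```text
t: 5.3
tcp_pos: [0.639, -0.1729, 0.2416]
eef_rot: [0.556, -0.555, 0.437, -0.437]
wrist_force: [-2.6, 3.5, 6.1]
opening: 0.178
```

servo_tool([
  [0.007, 0, 0.017, 0, 0, 0, 1],
  [0.015, 0, 0.033, 0, 0, 0, 1],
  [0.023, 0, 0.049, 0, 0, 0, 1],
  [0.033, 0, 0.065, 0, 0, 0, 1],
  [0.043, 0, 0.08, 0, 0, 0, 1],
  [0.055, 0, 0.094, 0, 0, 0, 1],
  [0.067, 0, 0.108, 0, 0, 0, 1],
  [0.079, 0, 0.121, 0, 0, 0, 1],
])

```text
t: 6.1
tcp_pos: [0.66, -0.1804, 0.2416]
eef_rot: [0.557, -0.555, 0.437, -0.438]
wrist_force: [-0.2, 4.1, 5.0]
opening: 0.176
```

servo_tool([
  [0.013, 0, 0.012, 0, 0, 0, 1],
  [0.027, 0, 0.024, 0, 0, 0, 1],
  [0.042, 0, 0.035, 0, 0, 0, 1],
  [0.057, 0, 0.045, 0, 0, 0, 1],
  [0.073, 0, 0.054, 0, 0, 0, 1],
  [0.089, 0, 0.062, 0, 0, 0, 1],
  [0.106, 0, 0.069, 0, 0, 0, 1],
  [0.123, 0, 0.076, 0, 0, 0, 1],
])

```text
t: 6.9
tcp_pos: [0.6756, -0.196, 0.2416]
eef_rot: [0.557, -0.555, 0.437, -0.438]
wrist_force: [1.2, 3.5, 6.1]
opening: 0.18
```

servo_tool([
  [0.017, 0, 0.006, 0, 0, 0, 1],
  [0.035, 0, 0.01, 0, 0, 0, 1],
  [0.053, 0, 0.014, 0, 0, 0, 1],
  [0.071, 0, 0.016, 0, 0, 0, 1],
  [0.085, 0, 0.018, 0, 0, 0, 1],
  [0.096, 0, 0.018, 0, 0, 0, 1],
  [0.104, 0, 0.018, 0, 0, 0, 1],
  [0.107, 0, 0.018, 0, 0, 0, 1],
])

```text
t: 7.7
tcp_pos: [0.682, -0.2119, 0.2416]
eef_rot: [0.556, -0.555, 0.437, -0.439]
wrist_force: [1.9, 2.3, 5.1]
opening: 0.177
```

```bash
python3 -c "
from h import *
snap(3)
rel([pol(.6338,-.222,np.radians(14),.05,0,.2415)])
L=carlines(.6338,-.222,np.radians(-166),np.radians(-166))
overlay('pics/scene3.png','scene',(90,165,160,155),3.8,L,'pics/s3o.png')
overlay('pics/scene3.png','scene',(90,165,160,155),3.8,[],'pics/s3.png')
overlay('pics/top3.png','top',(260,95,140,135),4.4,L[3:5],'pics/t3.png')
"
```

```text
[-0.0125  0.0006  0.0053]
yaw x -76.4813644337805
t 7.8 [ 0.682  -0.2119  0.2416] wf [1.69 2.63 5.27] op 0.177
```

View pics/s3.png

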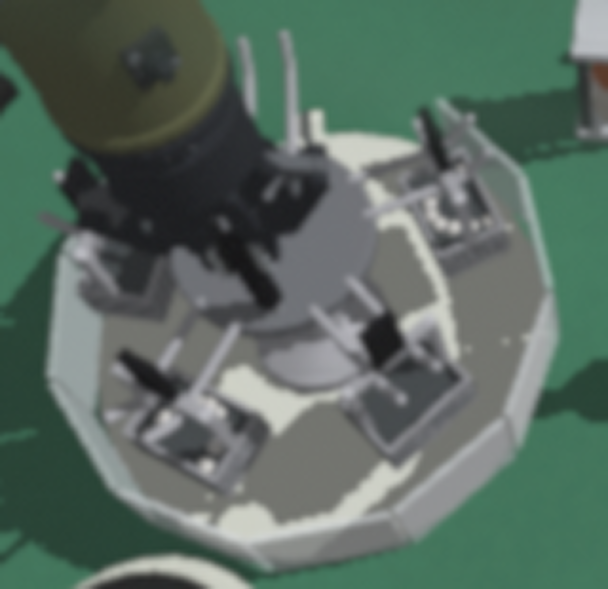

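View pics/t3.png

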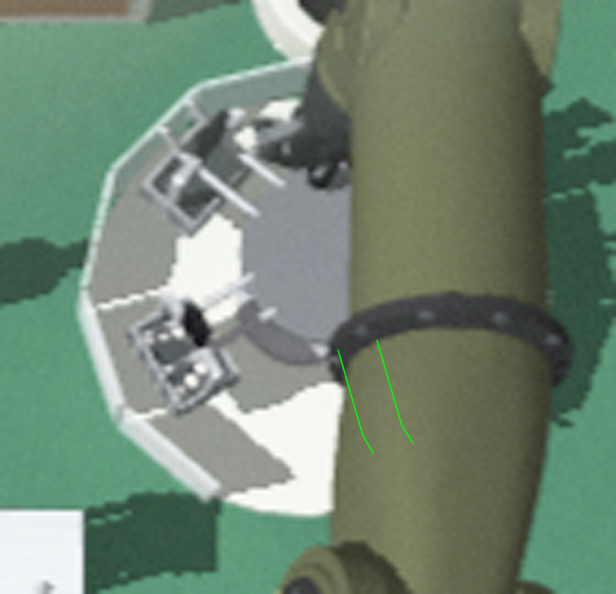

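View pics/s3o.png

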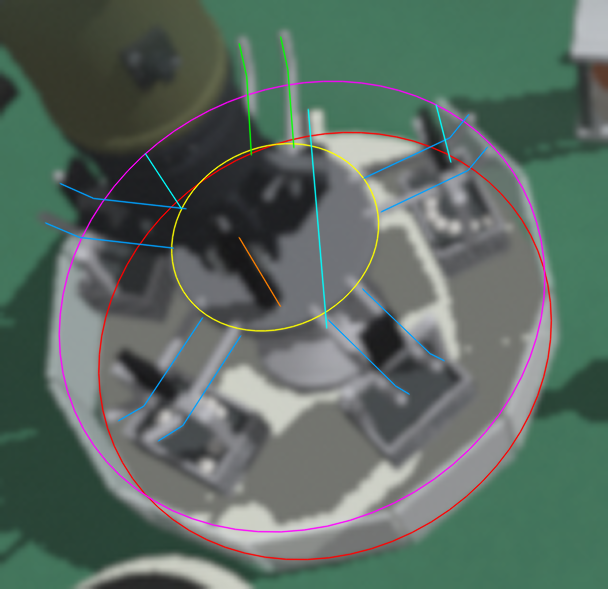

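servo_tool([
  [0, 0, 0, 0, 0, 0, 0.4],
  [0, 0, 0, 0, 0, 0, 0],
  [0, 0, 0, 0, 0, 0, -0.2],
  [0, -0.1, 0, 0, 0, 0, -0.2],
  [0, -0.35, 0, 0, 0, 0, -0.2],
  [0, -0.65, 0, 0, 0, 0, -0.2],
])

```text
t: 8.4
tcp_pos: [0.6797, -0.2125, 0.3368]
eef_rot: [-0.555, 0.556, -0.439, 0.436]
wrist_force: [1.1, -0.7, 1.0]
opening: 0.6
```

```bash
python3 -c "
from h import *
rel([(.5327,.163,.26)])"
```

```text
[-2.6619  0.5182 -0.3667]
yaw x -76.50793788479014
t 8.4 [ 0.6797 -0.2125  0.3368] wf [ 1.09 -0.68  0.96] op 0.6
```

servo_tool([
  [-0.15, 0, -0.02, 0, -0.04, 0, -0.2],
  [-0.4, 0, -0.05, 0, -0.08, 0, -0.2],
  [-0.7, 0, -0.09, 0, -0.12, 0, -0.2],
  [-0.95, 0, -0.13, 0, -0.16, 0, -0.2],
  [-0.95, 0, -0.13, 0, -0.2, 0, -0.2],
])

```text
t: 8.9
tcp_pos: [0.6268, -0.0711, 0.3392]
eef_rot: [0.666, -0.664, 0.24, -0.24]
wrist_force: [0.4, -0.0, 0.1]
opening: 0.595
```

```bash
python3 -c "
from h import *
rel([(.5327,.163,.26)])"
```

```text
[-1.4787  0.5313  0.7988]
yaw x -39.69711974642345
t 8.9 [ 0.6268 -0.0711  0.3392] wf [ 0.43 -0.03  0.09] op 0.595
```

Remaining yaw 86.3° (= -0.48). Next call: part of it.

servo_tool([
  [-0.2, 0, 0.11, 0, -0.047, 0, -0.2],
  [-0.45, 0, 0.24, 0, -0.094, 0, -0.2],
  [-0.7, 0, 0.38, 0, -0.14, 0, -0.2],
  [-0.9, 0, 0.49, 0, -0.187, 0, -0.2],
  [-0.95, 0, 0.51, 0, -0.23, 0, -0.2],
  [-0.95, 0, 0.51, 0, -0.27, 0, -0.2],
])

```text
t: 9.5
tcp_pos: [0.5687, 0.0749, 0.3382]
eef_rot: [-0.705, 0.705, 0.053, -0.053]
wrist_force: [-0.3, -0.3, 0.1]
opening: 0.602
```

```bash
python3 -c "
from h import *
rel([(.5327,.163,.26)])
snap(4)
L=carlines(.6338,-.222,np.radians(-166),np.radians(-166))
overlay('pics/top4.png','top',(260,95,140,135),4.4,L,'pics/t4o.png')
overlay('pics/top4.png','top',(260,95,140,135),4.4,[],'pics/t4.png')
overlay('pics/scene4.png','scene',(90,165,160,155),3.8,[],'pics/s4.png')
"
```

```text
[-0.1492  0.5215  0.617 ]
yaw x 8.644631012699044
t 9.5 [0.5687 0.0749 0.3382] wf [-0.34 -0.25  0.07] op 0.602
```

View pics/t4o.png

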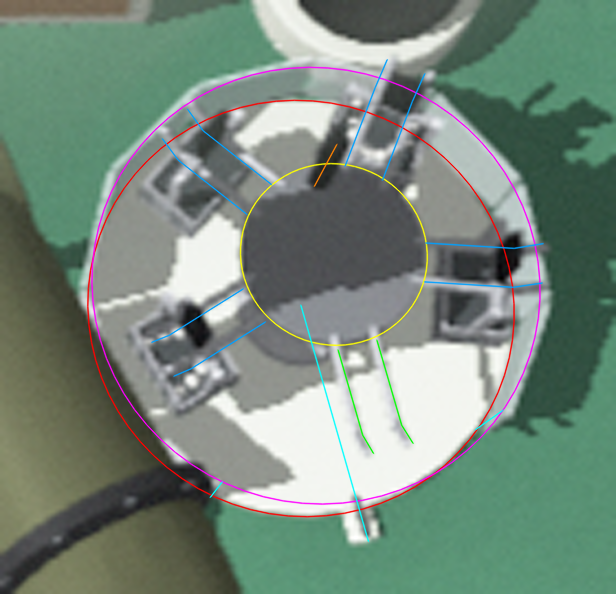

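View pics/s4.png

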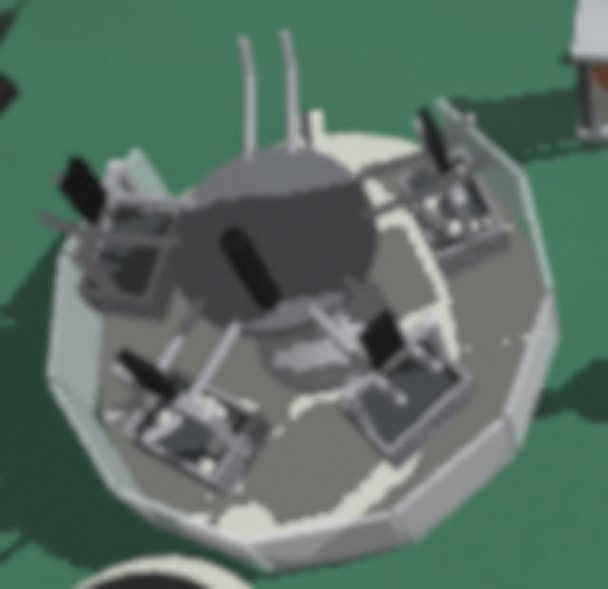

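View pics/t4.png

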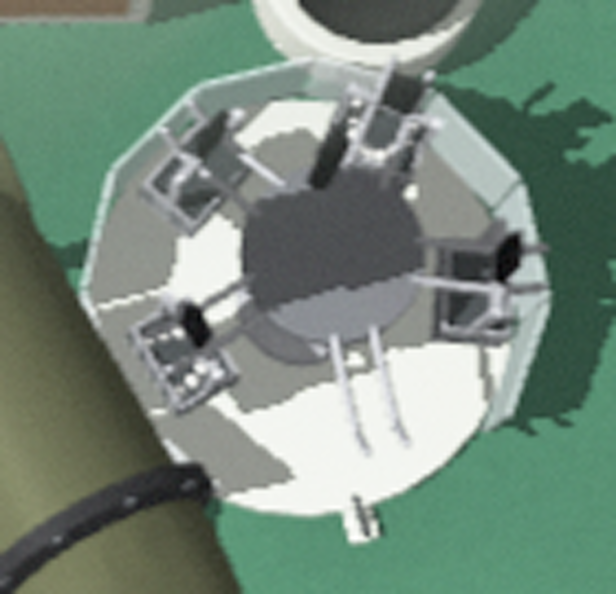

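```bash
python3 - <<'E'
from h import *
overlay('pics/top4.png','top',(328,165,35,50),11,[],'pics/z4.png')
overlay('pics/top0.png','top',(340,112,45,40),11,[],'pics/z0.png')
E
```

```text
(no output)
```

View pics/z4.png

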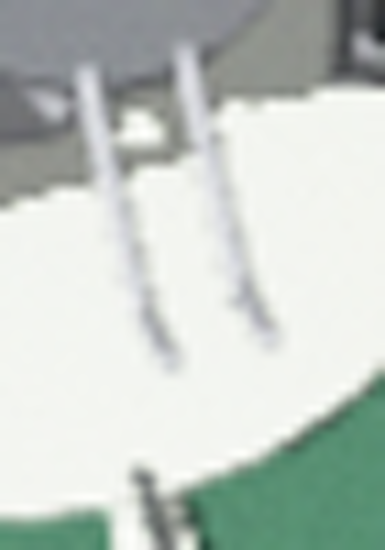

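View pics/z0.png

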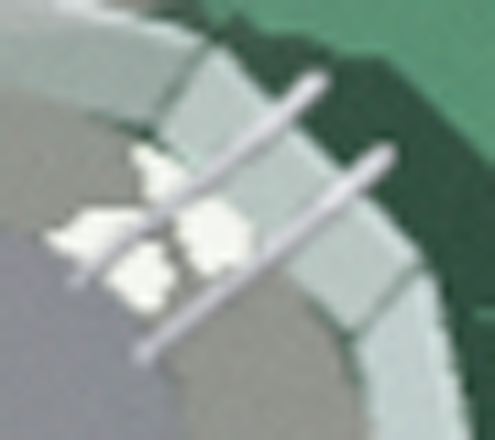

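```bash
python3 - <<'E'
from h import *
g=lambda ox,oy,x,y:(ox+(x+.5)/11-.5,oy+(y+.5)/11-.5)
c=np.array([.6338,-.222])
def show(pts,z):
    P=[plane('top',p,z)[:2]-c for p in pts]; m=sum(P)/len(P); print(np.hypot(*m),np.degrees(np.arctan2(m[1],m[0])), np.linalg.norm(P[0]-P[1]))
    return m
a=show([g(328,165,87,70),g(328,165,187,47)],.1665)
m=show([g(328,165,143,300),g(328,165,240,285)],.1665)
b=show([g(328,165,170,358),g(328,165,266,337)],.184)
d=b-a; print(np.degrees(np.arctan2(d[1],d[0])))
a=show([g(340,112,75,283),g(340,112,143,355)],.1665)
b=show([g(340,112,317,80),g(340,112,388,153)],.184)
d=b-a; print(np.degrees(np.arctan2(d[1],d[0])))
E
```

```text
0.05536317783243079 -165.5970003288956 0.028754292232017937
0.12266680670645248 -167.48516563961357 0.027232183523755733
0.14105386501777598 -167.69789034470733 0.026932280705644296
-169.05409020712628
0.06029345023399694 -49.915566747294235 0.027906216237649294
0.14556412692051054 -50.838938732703625 0.02849171647701314
-51.4917229636458
```

```bash
python3 - <<'E'
from h import *
overlay('pics/scene4.png','scene',(145,165,45,45),12,[],'pics/zs4.png')
E
```

```text
(no output)
```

View pics/zs4.png

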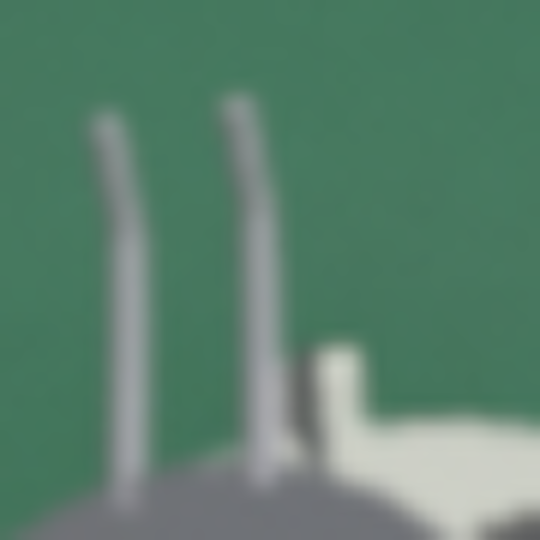

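```bash
python3 - <<'E'
from h import *
g=lambda x,y:(145+(x+.5)/12-.5,165+(y+.5)/12-.5)
l=plane('scene',g(301,400),.012); t=(plane('scene',g(107,122),.184)+plane('scene',g(239,104),.184))/2
b=(plane('scene',g(132,240),.1665)+plane('scene',g(262,215),.1665))/2
f=(plane('scene',g(130,450),.1665)+plane('scene',g(264,430),.1665))/2
print(l,t,b,f)
for p in (l,t,b,f):
    d=p[:2]-[.6338,-.222]; print(np.hypot(*d),np.degrees(np.arctan2(d[1],d[0])))
d=b-f; print(np.degrees(np.arctan2(d[1],d[0])))
T=lambda x,y:np.array([260+(x+.5)/4.4-.5,95+(y+.5)/4.4-.5])
for q in ((215,497),(508,425)): 
    d=plane('top',T(*q),.09)[:2]-[.6338,-.222]; print('guard',np.hypot(*d),np.degrees(np.arctan2(d[1],d[0])))
E
```

```text
[ 0.46578435 -0.26815337  0.012     ] [ 0.49162563 -0.25447558  0.184     ] [ 0.50957347 -0.24998897  0.1665    ] [ 0.56179032 -0.24015021  0.1665    ]
0.1742394660948289 -164.6398971575854
0.14583626415371564 -167.13320313161918
0.1273405370975884 -167.30293730924296
0.07426185766613479 -165.85313742423256
-169.3293682505933
guard 0.17754197238719463 154.10131058845278
guard 0.17456712028539767 -128.3123950904524
```

```bash
python3 -c "
from h import *
rel([(.682,-.2119,.339)])"
```

```text
[ 0.4699 -0.0083 -1.9843]
yaw x 8.238647690560253
t 9.6 [0.5696 0.0726 0.3377] wf [ 0.84 -1.53 -0.17] op 0.597
```

servo_tool([
  [0.05, 0, -0.2, 0, 0.045, 0, -0.2],
  [0.12, 0, -0.5, 0, 0.09, 0, -0.2],
  [0.18, 0, -0.75, 0, 0.135, 0, -0.2],
  [0.235, 0, -0.98, 0, 0.18, 0, -0.2],
  [0.235, 0, -0.98, 0, 0.22, 0, -0.2],
  [0.235, 0, -0.98, 0, 0.25, 0, -0.2],
])

```text
t: 10.2
tcp_pos: [0.6256, -0.0705, 0.337]
eef_rot: [-0.669, 0.669, -0.228, 0.228]
wrist_force: [0.1, 0.5, 0.5]
opening: 0.595
```

```bash
python3 -c "
from h import *
rel([(.682,-.2119,.339)])"
```

```text
[ 0.8734 -0.0137 -0.5169]
yaw x -37.64407685317666
t 10.2 [ 0.6256 -0.0705  0.337 ] wf [0.08 0.5  0.52] op 0.595
```

Remaining yaw −38.9° = +0.216.

servo_tool([
  [0.2, 0, -0.12, 0, 0.045, 0, -0.2],
  [0.5, 0, -0.3, 0, 0.09, 0, -0.2],
  [0.75, 0, -0.44, 0, 0.135, 0, -0.2],
  [0.87, 0, -0.516, 0, 0.18, 0, -0.2],
  [0.873, -0.014, -0.517, 0, 0.216, 0, -0.2],
  [0.873, -0.014, -0.517, 0, 0.216, 0, -0.2],
])

```text
t: 10.8
tcp_pos: [0.6836, -0.2101, 0.3392]
eef_rot: [-0.556, 0.557, -0.436, 0.436]
wrist_force: [-1.0, -0.2, 0.5]
opening: 0.597
```

```bash
python3 -c "
from h import *
rel([(.682,-.2119,.2416)])"
```

```text
[ 0.0092  0.6506 -0.0125]
yaw x -76.18203399949854
t 10.8 [ 0.6836 -0.2101  0.3392] wf [-0.98 -0.23  0.5 ] op 0.597
```

servo_tool([
  [0.01, 0.25, -0.012, 0, 0, 0, -0.2],
  [0.01, 0.5, -0.012, 0, 0, 0, -0.2],
  [0.01, 0.65, -0.012, 0, 0, 0, -0.2],
  [0.01, 0.65, -0.012, 0, 0, 0, 0.3],
  [0.01, 0.65, -0.012, 0, 0, 0, 0.7],
  [0.01, 0.65, -0.012, 0, 0, 0, 1],
  [0.01, 0.65, -0.012, 0, 0, 0, 1],
  [0.01, 0.65, -0.012, 0, 0, 0, 1],
])

```text
t: 11.6
tcp_pos: [0.6829, -0.2105, 0.2441]
eef_rot: [0.559, -0.558, 0.433, -0.435]
wrist_force: [-0.2, -0.5, 3.1]
opening: 0.173
```

```bash
python3 -c "
from h import *
rel([(.682,-.2119,.2416),(.6815,-.21,.2416)])"
```

```text
[ 0.0077  0.0165 -0.008 ]
[-0.0054  0.0165 -0.0082]
yaw x -75.76881492175305
t 11.6 [ 0.6829 -0.2105  0.2441] wf [-0.16 -0.52  3.11] op 0.173
```

```bash
cat >> h.py <<'E'
def tipshift(a,b,roi=(148,170,20,22)):
    x,y,w,h=roi
    A=cv2.cvtColor(cv2.imread(a),cv2.COLOR_BGR2GRAY)[y:y+h,x:x+w].astype(np.float32);B=cv2.cvtColor(cv2.imread(b),cv2.COLOR_BGR2GRAY)[y:y+h,x:x+w].astype(np.float32)
    print(cv2.phaseCorrelate(A,B,cv2.createHanningWindow((w,h),cv2.CV_32F)))
E
python3 -c "
from h import *
snap(5)
tipshift('pics/scene4.png','pics/scene5.png')
tipshift('pics/scene4.png','pics/scene3.png')
overlay('pics/scene5.png','scene',(145,165,45,45),12,[],'pics/zs5.png')
"
```

```text
((-0.9514850836105921, 0.15997654055462007), 0.761356816192468)
((-0.14319109695161636, 0.1764396287540695), 0.9018630281090736)
```

View pics/zs5.png

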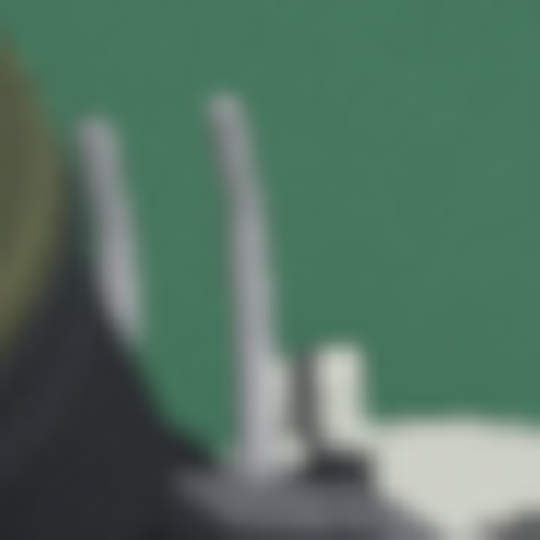

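```bash
python3 - <<'E'
from h import *
g=lambda x,y:(145+(x+.5)/12-.5,165+(y+.5)/12-.5)
l=plane('scene',g(305,400),.012); t=(plane('scene',g(96,128),.184)+plane('scene',g(224,106),.184))/2
for p in (l,t):
    d=p[:2]-[.6338,-.222]; print(p,np.hypot(*d),np.degrees(np.arctan2(d[1],d[0])))
E
```

```text
[ 0.46573421 -0.26714075  0.012     ] 0.17402240154348222 -164.96576227160642
[ 0.49278119 -0.25708142  0.184     ] 0.14531692894470224 -166.03003810610488
```

servo_tool([
  [-0.002, 0, 0, 0, 0, 0, 1],
  [-0.004, 0, 0, 0, 0, 0, 1],
  [-0.005, 0, 0, 0, 0, 0, 1],
  [-0.005, 0, 0, 0, 0, 0, 1],
])

```text
t: 12.1
tcp_pos: [0.6828, -0.2104, 0.2441]
eef_rot: [0.558, -0.558, 0.433, -0.436]
wrist_force: [1.3, -2.3, 5.7]
opening: 0.172
```

servo_tool([
  [0, 0, 0, 0, 0, 0, 0.5],
  [0, 0, 0, 0, 0, 0, 0.1],
  [0, 0, 0, 0, 0, 0, -0.2],
  [0, -0.1, 0, 0, 0, 0, -0.2],
  [0, -0.35, 0, 0, 0, 0, -0.2],
  [0, -0.65, 0, 0, 0, 0, -0.2],
])

```text
t: 12.7
tcp_pos: [0.6811, -0.2096, 0.3389]
eef_rot: [-0.558, 0.559, -0.436, 0.433]
wrist_force: [2.3, 0.4, -0.3]
opening: 0.603
```

servo_tool([
  [-0.15, 0, -0.02, 0, -0.04, 0, -0.2],
  [-0.4, 0, -0.05, 0, -0.08, 0, -0.2],
  [-0.7, 0, -0.09, 0, -0.12, 0, -0.2],
  [-0.95, 0, -0.13, 0, -0.16, 0, -0.2],
  [-0.95, 0, -0.13, 0, -0.2, 0, -0.2],
])

```text
t: 13.2
tcp_pos: [0.6263, -0.0689, 0.3413]
eef_rot: [0.668, -0.666, 0.236, -0.236]
wrist_force: [0.0, 0.2, -0.5]
opening: 0.6
```

servo_tool([
  [-0.2, 0, 0.11, 0, -0.047, 0, -0.2],
  [-0.45, 0, 0.24, 0, -0.094, 0, -0.2],
  [-0.7, 0, 0.38, 0, -0.14, 0, -0.2],
  [-0.9, 0, 0.49, 0, -0.187, 0, -0.2],
  [-0.95, 0, 0.51, 0, -0.23, 0, -0.2],
  [-0.95, 0, 0.51, 0, -0.27, 0, -0.2],
])

```text
t: 13.8
tcp_pos: [0.5663, 0.0762, 0.3404]
eef_rot: [0.705, -0.705, -0.058, 0.058]
wrist_force: [0.7, -0.5, -0.0]
opening: 0.601
```

```bash
python3 -c "
from h import *
snap(6)
rel([(.5327,.163,.26)])
overlay('pics/scene6.png','scene',(145,165,45,45),12,[],'pics/zs6.png')
overlay('pics/top6.png','top',(328,165,35,50),11,[],'pics/z6.png')
a=cv2.imread('pics/zs6.png');b=cv2.imread('pics/z6.png');cv2.imwrite('pics/zz6.png',np.hstack([a[:540],b[:540]])[:, :800])
print(b.shape)
"
```

```text
[-0.1341  0.5319  0.6228]
yaw x 8.992081401444338
t 13.9 [0.5672 0.0739 0.3398] wf [ 0.05  0.26 -0.17] op 0.6
(550, 385, 3)
```

View pics/zs6.png

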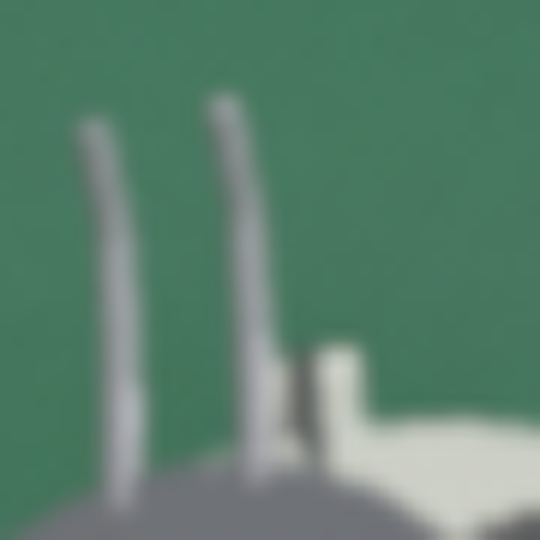

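View pics/z6.png

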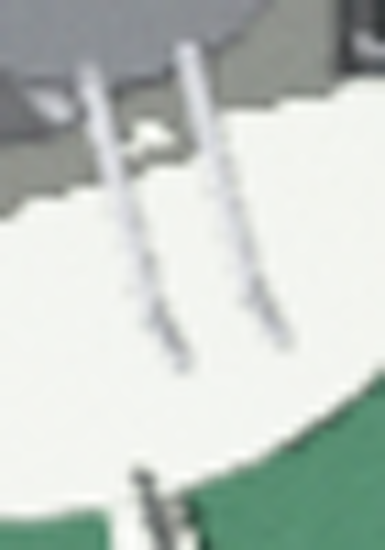

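```bash
python3 - <<'E'
from h import *
g=lambda x,y:(328+(x+.5)/11-.5,165+(y+.5)/11-.5)
g2=lambda x,y:(145+(x+.5)/12-.5,165+(y+.5)/12-.5)
def s(c,p,q,z):
    m=((plane(c,p,z)+plane(c,q,z))/2)[:2]; d=m-[.6338,-.222]; print(m,np.hypot(*d),np.degrees(np.arctan2(d[1],d[0]))); return m
a=s('top',g(91,70),g(190,48),.1665);b=s('top',g(182,362),g(284,342),.184);m=s('top',g(152,300),g(252,283),.1665)
d=b-a;print(np.degrees(np.arctan2(d[1],d[0])))
d=m-a;print(np.degrees(np.arctan2(d[1],d[0])))
t=s('scene',g2(96,128),g2(224,106),.184)
f=s('scene',g2(124,450),g2(257,430),.1665);b=s('scene',g2(122,240),g2(250,215),.1665)
d=t-f;print(np.degrees(np.arctan2(d[1],d[0])))
E
```

```text
[ 0.58002797 -0.23673978] 0.05575565238600969 -164.67083743585474
[ 0.49471864 -0.25609058] 0.1431984337245664 -166.22761658689862
[ 0.51430896 -0.25149072] 0.12307644538642268 -166.1362984498153
-167.21980212597276
-167.34936343765554
[ 0.49278119 -0.25708142] 0.14531692894470224 -166.03003810610488
[ 0.56185839 -0.24152133] 0.07454312240355321 -164.81837073407866
[ 0.50969034 -0.25237808] 0.12777337202609101 -166.24623478000845
-167.30563084087058
```

servo_tool([
  [-0.04, 0.1, 0.15, 0, -0.045, 0, -0.2],
  [-0.08, 0.25, 0.35, 0, -0.09, 0, -0.2],
  [-0.12, 0.45, 0.55, 0, -0.135, 0, -0.2],
  [-0.134, 0.53, 0.62, 0, -0.18, 0, -0.2],
  [-0.134, 0.53, 0.62, 0, -0.209, 0, -0.2],
  [-0.134, 0.53, 0.62, 0, -0.209, 0, -0.2],
])

```text
t: 14.5
tcp_pos: [0.5332, 0.1622, 0.2597]
eef_rot: [0.65, -0.65, -0.278, 0.279]
wrist_force: [-0.4, -0.9, 0.0]
opening: 0.605
```

```bash
python3 -c "
from h import *
snap(7)
rel([(.5325,.1625,.26),(.5325,.1625,.118)])
overlay('pics/scene7.png','scene',(270,120,90,130),4.5,basklines(.5325,.1625,.8138,.004),'pics/s7.png')
"
```

```text
[-0.0025  0.0023  0.0091]
[-0.0025  0.949   0.009 ]
yaw x 46.10345337720404
t 14.6 [0.5337 0.1618 0.2604] wf [ 0.19 -0.15  0.17] op 0.601
```

View pics/s7.png

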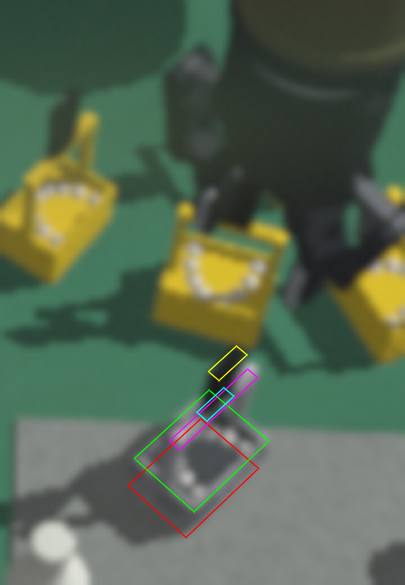

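servo_tool([
  [0, 0.25, 0.005, 0, 0, 0, -0.2],
  [-0.002, 0.55, 0.009, 0, 0, 0, -0.2],
  [-0.002, 0.8, 0.009, 0, 0, 0, -0.2],
  [-0.002, 0.94, 0.009, 0, 0, 0, -0.2],
  [-0.002, 0.947, 0.009, 0, 0, 0, 0.3],
  [-0.002, 0.947, 0.009, 0, 0, 0, 0.6],
  [-0.002, 0.947, 0.009, 0, 0, 0, 0.8],
  [-0.002, 0.947, 0.009, 0, 0, 0, 1],
], grip_force=40)

```text
t: 15.4
tcp_pos: [0.5333, 0.1636, 0.1201]
eef_rot: [-0.65, 0.65, 0.28, -0.277]
wrist_force: [0.6, 0.3, 4.1]
opening: 0.086
```

servo_tool([
  [0, 0, 0, 0, 0, 0, 1],
  [0, 0, 0, 0, 0, 0, 1],
  [0, 0, 0, 0, 0, 0, 1],
  [0, -0.05, 0, 0, 0, 0, 1],
  [0, -0.1, 0, 0, 0, 0, 1],
])

```text
t: 15.9
tcp_pos: [0.5318, 0.1628, 0.1339]
eef_rot: [-0.65, 0.65, 0.278, -0.279]
wrist_force: [0.2, -0.2, -2.1]
opening: 0.085
```

```bash
python3 -c "
from h import *
snap(8)
rel([(.5325,.1625,.30)])
overlay('pics/scene8.png','scene',(270,120,90,130),4.5,[],'pics/s8.png')
"
```

```text
[-0.0027 -1.103  -0.0046]
yaw x 46.440426584775615
t 16.0 [0.5325 0.1634 0.1345] wf [ 0.76  0.75 -3.06] op 0.09
```

View pics/s8.png

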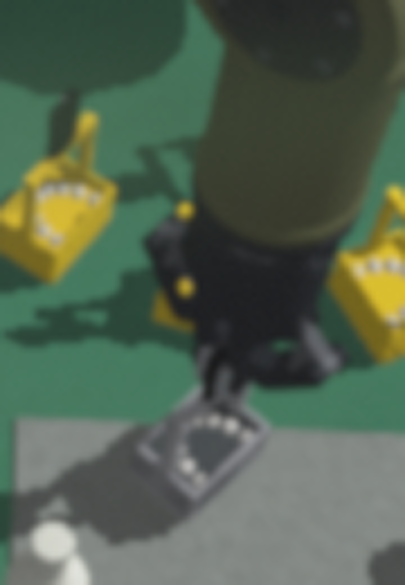

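servo_tool([
  [0, -0.06, 0, 0, 0, 0, 1],
  [0, -0.18, 0, 0, 0, 0, 1],
  [0, -0.34, 0, 0, 0, 0, 1],
  [0, -0.52, 0, 0, 0, 0, 1],
  [0, -0.7, 0, 0, 0, 0, 1],
  [0, -0.86, 0, 0, 0, 0, 1],
  [0, -0.96, 0, 0, 0, 0, 1],
  [0, -1, 0, 0, 0, 0, 1],
])

```text
t: 16.8
tcp_pos: [0.5323, 0.1635, 0.2852]
eef_rot: [-0.65, 0.65, 0.28, -0.278]
wrist_force: [-0.1, -0.1, -2.1]
opening: 0.088
```

```bash
python3 -c "
from h import *
rel([(.4236,-.2727,.3)])
"
```

```text
[-2.6073 -0.1024 -1.478 ]
yaw x 46.45781952008173
t 16.8 [0.5323 0.1635 0.2852] wf [-0.13 -0.12 -2.11] op 0.088
```

servo_tool([
  [-0.05, -0.01, -0.03, 0, 0, 0, 1],
  [-0.15, -0.03, -0.085, 0, 0, 0, 1],
  [-0.29, -0.06, -0.165, 0, 0, 0, 1],
  [-0.46, -0.1, -0.26, 0, 0, 0, 1],
  [-0.65, -0.1, -0.37, 0, 0, 0, 1],
  [-0.85, -0.1, -0.48, 0, 0, 0, 1],
])

```text
t: 17.4
tcp_pos: [0.4954, 0.0193, 0.2974]
eef_rot: [0.65, -0.65, -0.278, 0.279]
wrist_force: [0.6, -1.2, -1.4]
opening: 0.087
```

servo_tool([
  [-0.2, 0, -0.113, 0, 0, 0, 1],
  [-0.4, 0, -0.226, 0, 0, 0, 1],
  [-0.6, 0, -0.34, 0, 0, 0, 1],
  [-0.8, 0, -0.453, 0, 0, 0, 1],
  [-0.95, 0, -0.538, 0, 0, 0, 1],
])

```text
t: 17.9
tcp_pos: [0.4549, -0.1408, 0.2972]
eef_rot: [0.65, -0.65, -0.277, 0.279]
wrist_force: [1.0, -0.8, -2.8]
opening: 0.088
```

```bash
python3 -c "
from h import *
rel([(.4236,-.2727,.3)])
"
```

```text
[-0.7797 -0.018  -0.4565]
yaw x 46.30599956322696
t 17.9 [ 0.4549 -0.1408  0.2972] wf [ 1.01 -0.81 -2.79] op 0.088
```

servo_tool([
  [-0.18, 0, -0.105, 0, 0.03, 0, 1],
  [-0.35, 0, -0.2, 0, 0.06, 0, 1],
  [-0.5, 0, -0.29, 0, 0.09, 0, 1],
  [-0.62, 0, -0.36, 0, 0.12, 0, 1],
  [-0.7, 0, -0.41, 0, 0.145, 0, 1],
  [-0.75, 0, -0.435, 0, 0.165, 0, 1],
  [-0.77, 0, -0.447, 0, 0.18, 0, 1],
  [-0.77, 0, -0.447, 0, 0.185, 0, 1],
])

```text
t: 18.7
tcp_pos: [0.4245, -0.2686, 0.2972]
eef_rot: [0.703, -0.702, -0.079, 0.081]
wrist_force: [0.6, -0.4, -2.0]
opening: 0.088
```

```bash
python3 -c "
from h import *
rel([(.4236,-.2727,.222),(.521,-.2502,.222)])
"
```

```text
[-0.0107  0.5014 -0.0258]
[ 0.6557  0.5002 -0.0255]
yaw x 12.983910559487718
t 18.7 [ 0.4245 -0.2686  0.2972] wf [ 0.64 -0.36 -2.01] op 0.088
```

servo_tool([
  [-0.002, 0.06, -0.005, 0, 0, 0, 1],
  [-0.006, 0.16, -0.015, 0, 0, 0, 1],
  [-0.01, 0.28, -0.026, 0, 0, 0, 1],
  [-0.01, 0.4, -0.026, 0, 0, 0, 1],
  [-0.01, 0.47, -0.026, 0, 0, 0, 1],
  [-0.01, 0.5, -0.026, 0, 0, 0, 1],
  [-0.01, 0.5, -0.026, 0, 0, 0, 1],
])

```text
t: 19.4
tcp_pos: [0.425, -0.2716, 0.2229]
eef_rot: [0.703, -0.702, -0.081, 0.081]
wrist_force: [0.3, -0.2, -2.7]
opening: 0.088
```

```bash
python3 -c "
from h import *
snap(9)
rel([(.4236,-.2727,.222),(.521,-.2502,.222)])
s=manip.sense()['tcp_pos']
L=basklines(s[0],s[1],np.radians(13),s[2]-.1155)+carlines(.6338,-.223,np.radians(-167),np.radians(-166))[3:5]
overlay('pics/scene9.png','scene',(110,110,110,110),5.4,L,'pics/s9.png')
overlay('pics/top9.png','top',(290,150,90,90),6.5,L,'pics/t9.png')
"
```

```text
[-0.0145  0.0121 -0.0027]
[ 0.6519  0.0126 -0.0047]
yaw x 13.176133302125814
t 19.5 [ 0.4256 -0.2718  0.2238] wf [ 0.09 -0.41 -2.61] op 0.086
```

View pics/s9.png

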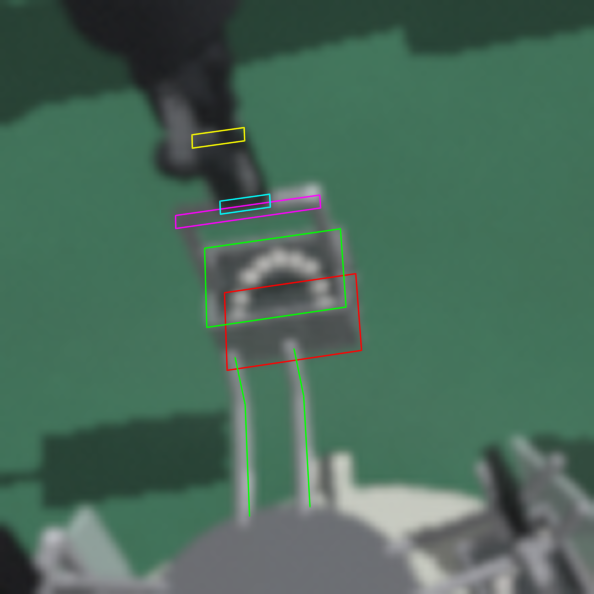

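View pics/t9.png

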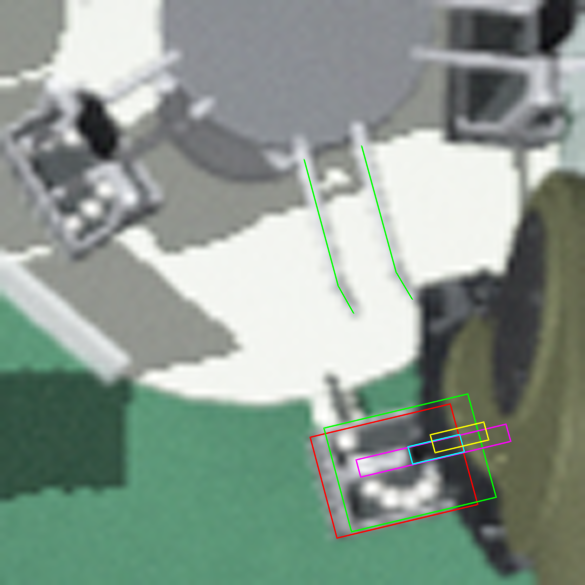

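servo_tool([
  [0.015, 0, 0, 0, 0, 0, 1],
  [0.05, 0, 0, 0, 0, 0, 1],
  [0.1, 0, -0.002, 0, 0, 0, 1],
  [0.15, 0, -0.002, 0, 0, 0, 1],
  [0.2, 0, -0.003, 0, 0, 0, 1],
  [0.25, 0, -0.003, 0, 0, 0, 1],
  [0.29, 0, -0.003, 0, 0, 0, 1],
  [0.3, 0, -0.003, 0, 0, 0, 1],
])

```text
t: 20.3
tcp_pos: [0.4701, -0.2616, 0.2233]
eef_rot: [0.703, -0.702, -0.081, 0.081]
wrist_force: [0.0, 0.8, -2.3]
opening: 0.09
```

```bash
python3 -c "
from h import *
snap(10)
rel([(.521,-.2502,.222)])
overlay('pics/scene10.png','scene',(110,110,110,110),5.4,[],'pics/s10.png')
overlay('pics/top10.png','top',(290,150,90,90),6.5,[],'pics/t10.png')
"
```

```text
[ 0.3528  0.0082 -0.0028]
yaw x 13.17917176386085
t 20.4 [ 0.4694 -0.2618  0.2232] wf [ 0.57  0.07 -1.13] op 0.088
```

View pics/s10.png

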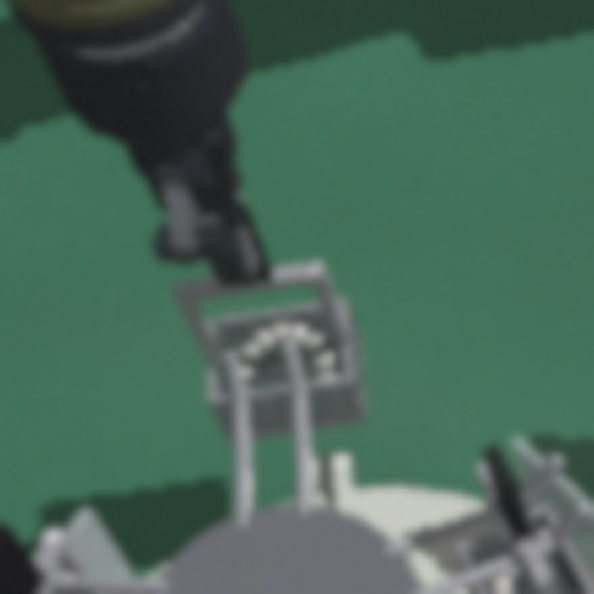

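View pics/t10.png

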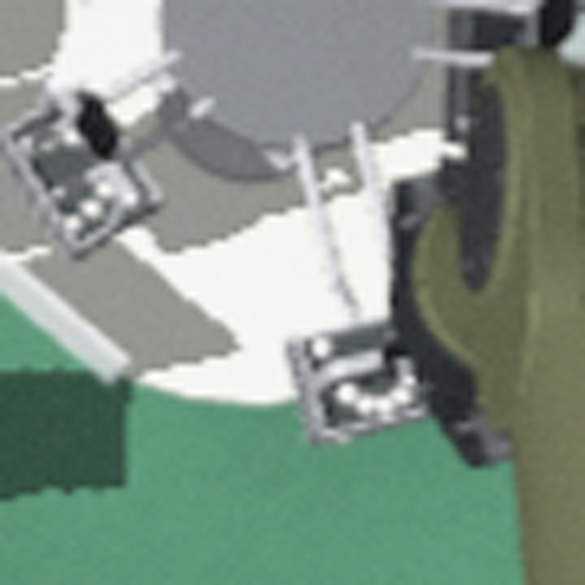

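```bash
python3 - <<'E'
from h import *
g=lambda x,y:(110+(x+.5)/5.4-.5,110+(y+.5)/5.4-.5)
u=np.array([-.9744,-.225]);n=np.array([.225,-.9744])
t=plane('scene',g(263,347),.184)[:2]; b=plane('scene',g(252.5,276),.207)[:2]
print(t,b,'radial',(b-t)@u,'lat',(b-t)@n)
E
```

```text
[ 0.49138562 -0.25626787] [ 0.46637684 -0.26054639] radial 0.025331218302245963 lat -0.0014579910632300632
```

servo_tool([
  [0.02, 0, 0, 0, 0, 0, 1],
  [0.06, 0, 0, 0, 0, 0, 1],
  [0.11, 0, 0, 0, 0, 0, 1],
  [0.17, 0, 0, 0, 0, 0, 1],
  [0.23, 0, 0, 0, 0, 0, 1],
  [0.29, 0, 0, 0, 0, 0, 1],
  [0.34, 0, 0, 0, 0, 0, 1],
  [0.353, 0, 0, 0, 0, 0, 1],
])

```text
t: 21.2
tcp_pos: [0.5218, -0.2494, 0.2232]
eef_rot: [0.703, -0.702, -0.082, 0.081]
wrist_force: [-1.0, 0.2, -2.0]
opening: 0.089
```

```bash
python3 -c "
from h import *
snap(11)
rel([(.521,-.2502,.222),(.521,-.2502,.1905)])
overlay('pics/scene11.png','scene',(110,110,110,110),5.4,[],'pics/s11.png')
overlay('pics/top11.png','top',(290,150,90,90),6.5,[],'pics/t11.png')
"
```

```text
[-0.0008  0.0079 -0.0031]
[-0.0007  0.2179 -0.0031]
yaw x 13.184463282439067
t 21.3 [ 0.521  -0.2497  0.2232] wf [-0.34  0.76 -1.73] op 0.09
```

View pics/s11.png

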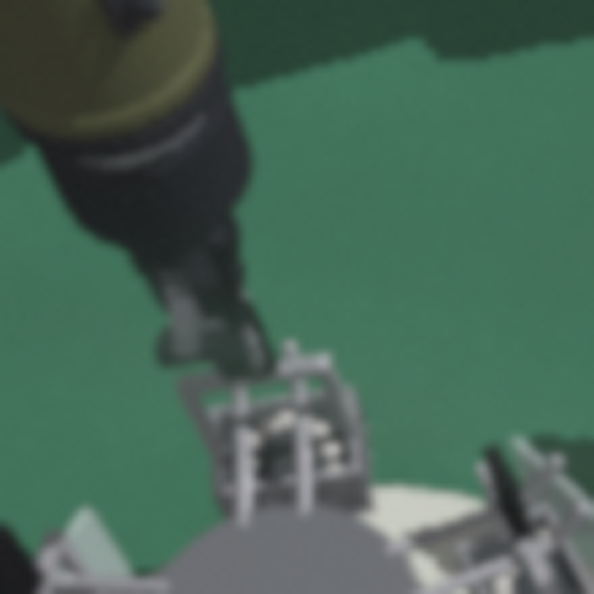

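View pics/t11.png

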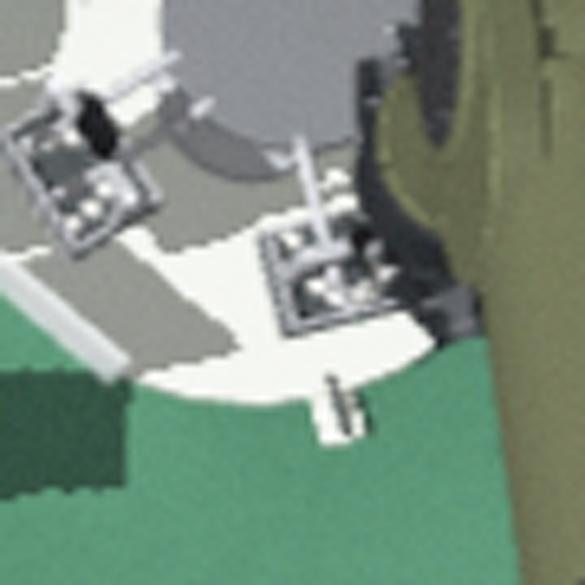

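servo_tool([
  [0, 0.01, 0, 0, 0, 0, 1],
  [0, 0.035, -0.001, 0, 0, 0, 1],
  [0, 0.065, -0.002, 0, 0, 0, 1],
  [0, 0.095, -0.003, 0, 0, 0, 1],
  [0, 0.125, -0.003, 0, 0, 0, 1],
  [0, 0.15, -0.003, 0, 0, 0, 1],
  [0, 0.17, -0.003, 0, 0, 0, 1],
  [0, 0.18, -0.003, 0, 0, 0, 1],
])

```text
t: 22.1
tcp_pos: [0.5207, -0.2505, 0.196]
eef_rot: [0.703, -0.702, -0.081, 0.081]
wrist_force: [0.1, -0.9, -2.9]
opening: 0.086
```

servo_tool([
  [0, 0.006, 0, 0, 0, 0, 1],
  [0, 0.012, 0, 0, 0, 0, 1],
  [0, 0.018, 0, 0, 0, 0, 1],
  [0, 0.024, 0, 0, 0, 0, 1],
  [0, 0.024, 0, 0, 0, 0, 1],
])

```text
t: 22.6
tcp_pos: [0.5208, -0.2504, 0.1927]
eef_rot: [0.702, -0.702, -0.081, 0.081]
wrist_force: [-1.0, -0.2, -1.4]
opening: 0.085
```

servo_tool([
  [0, 0.004, 0, 0, 0, 0, 1],
  [0, 0.008, 0, 0, 0, 0, 1],
  [0, 0.012, 0, 0, 0, 0, 1],
  [0, 0.012, 0, 0, 0, 0, 1],
])

```text
t: 23.0
tcp_pos: [0.5208, -0.2505, 0.191]
eef_rot: [-0.702, 0.702, 0.081, -0.081]
wrist_force: [-1.1, -1.0, -1.8]
opening: 0.083
```

servo_tool([
  [0, 0.004, 0, 0, 0, 0, 1],
  [0, 0.007, 0, 0, 0, 0, 1],
  [0, 0.007, 0, 0, 0, 0, 1],
])

```text
t: 23.3
tcp_pos: [0.5209, -0.2506, 0.1908]
eef_rot: [-0.702, 0.703, 0.081, -0.081]
wrist_force: [-2.8, 0.8, 6.3]
opening: 0.09
```

servo_tool([
  [0, -0.004, 0, 0, 0, 0, 1],
  [0, -0.004, 0, 0, 0, 0, 1],
])

```text
t: 23.5
tcp_pos: [0.5209, -0.2506, 0.1908]
eef_rot: [-0.702, 0.703, 0.081, -0.081]
wrist_force: [-2.7, -0.7, 4.5]
opening: 0.092
```

```bash
python3 -c "
from h import *
snap(12)
rel([(.521,-.2502,.1905)])
overlay('pics/scene12.png','scene',(110,110,110,110),5.4,[],'pics/s12.png')
overlay('pics/top12.png','top',(290,150,90,90),6.5,[],'pics/t12.png')
"
```

```text
[0.001  0.0021 0.0021]
yaw x 13.142962618591811
t 23.6 [ 0.5209 -0.2505  0.1908] wf [-1.65 -0.18  4.71] op 0.087
```

View pics/s12.png

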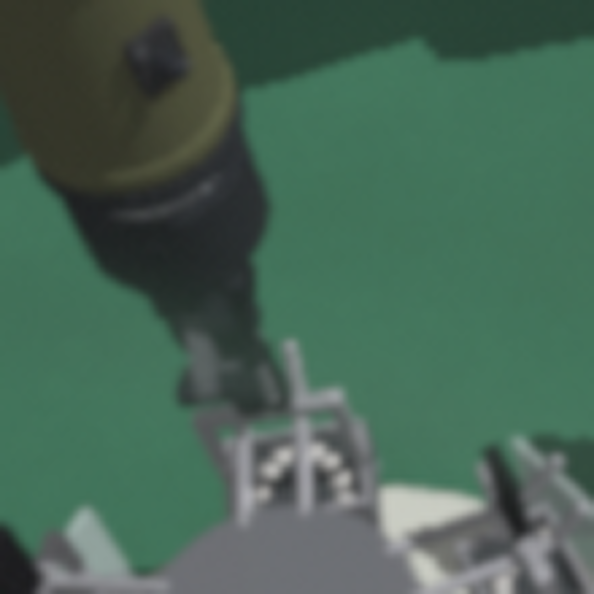

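View pics/t12.png

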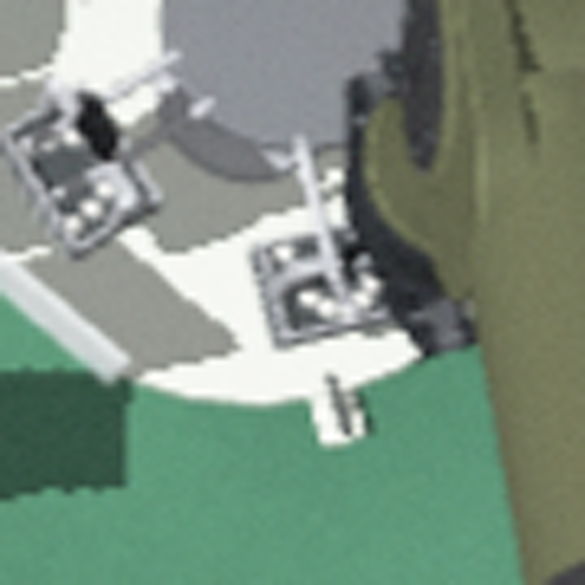

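servo_tool([
  [0, -0.003, 0, 0, 0, 0, 0.8],
  [0, -0.003, 0, 0, 0, 0, 0.7],
  [0, -0.003, 0, 0, 0, 0, 0.5],
  [0, -0.003, 0, 0, 0, 0, 0.3],
  [0, -0.003, 0, 0, 0, 0, 0.2],
  [0, -0.003, 0, 0, 0, 0, 0.2],
])

```text
t: 24.2
tcp_pos: [0.5208, -0.2505, 0.1909]
eef_rot: [0.702, -0.702, -0.081, 0.081]
wrist_force: [0.1, 0.3, 0.5]
opening: 0.398
```

```bash
python3 -c "
from h import *
snap(13)
rel([(.521,-.2502,.1905)])
overlay('pics/scene13.png','scene',(110,110,110,110),5.4,[],'pics/s13.png')
"
```

```text
[0.0015 0.0028 0.0014]
yaw x 13.151131925486919
t 24.3 [ 0.5208 -0.2505  0.1909] wf [ 1.22  1.   -0.48] op 0.397
```

View pics/s13.png

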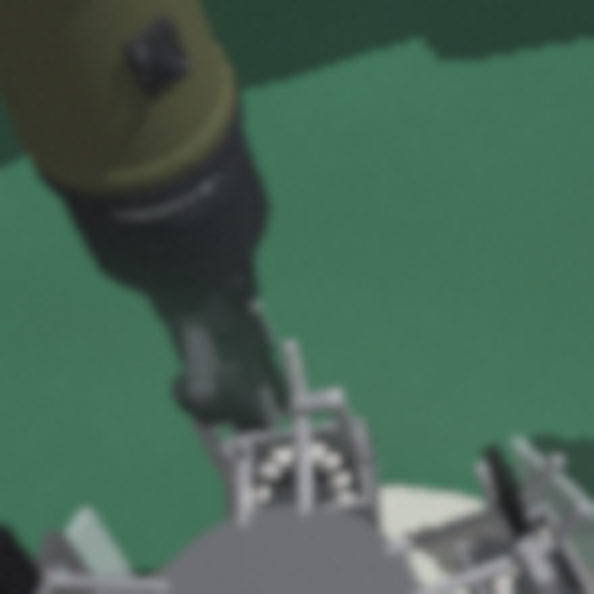

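Basket unmoved on release. Rise slowly, then withdraw outward.

servo_tool([
  [0, -0.03, 0, 0, 0, 0, 0.2],
  [0, -0.1, 0, 0, 0, 0, 0.2],
  [0, -0.2, 0, 0, 0, 0, 0.2],
  [0, -0.35, 0, 0, 0, 0, 0.2],
  [0, -0.55, 0, 0, 0, 0, 0.2],
  [0, -0.75, 0, 0, 0, 0, 0.2],
  [0, -0.9, 0, 0, 0, 0, 0.2],
])

```text
t: 25.0
tcp_pos: [0.5212, -0.2502, 0.3289]
eef_rot: [-0.702, 0.703, 0.082, -0.08]
wrist_force: [-0.1, -0.6, -0.5]
opening: 0.402
```

servo_tool([
  [-0.1, 0, 0.1, 0, 0, 0, 0.2],
  [-0.25, 0, 0.3, 0, 0, 0, 0.2],
  [-0.4, 0, 0.6, 0, 0, 0, 0.2],
  [-0.5, 0, 0.9, 0, 0, 0, 0.2],
  [-0.5, 0, 1, 0, 0, 0, 0.2],
])

```text
t: 25.5
tcp_pos: [0.4113, -0.1174, 0.3272]
eef_rot: [-0.702, 0.703, 0.082, -0.082]
wrist_force: [0.3, -0.5, 1.0]
opening: 0.399
```

servo_tool([
  [0, 0, 0.3, 0, 0, 0, 0.2],
  [0, 0, 0.6, 0, 0, 0, 0.2],
  [0, 0, 0.9, 0, 0, 0, 0.2],
  [0, 0, 1, 0, 0, 0, 0.2],
  [0, 0, 1, 0, 0, 0, 0.2],
])

```text
t: 26.0
tcp_pos: [0.3795, 0.0272, 0.327]
eef_rot: [-0.702, 0.703, 0.083, -0.082]
wrist_force: [0.3, -0.5, -0.0]
opening: 0.402
```

```bash
python3 -c "
from h import *
snap(14)
rel([(.521,-.2502,.1905)])
overlay('pics/scene14.png','scene',(90,165,160,155),3.8,[],'pics/s14.png')
overlay('pics/top14.png','top',(260,95,140,135),4.4,[],'pics/t14.png')
"
```

```text
[ 0.4972  0.9088 -1.9939]
yaw x 13.169055918706698
t 26.1 [0.3801 0.0241 0.3265] wf [ 0.68 -0.46 -0.26] op 0.398
```

View pics/s14.png

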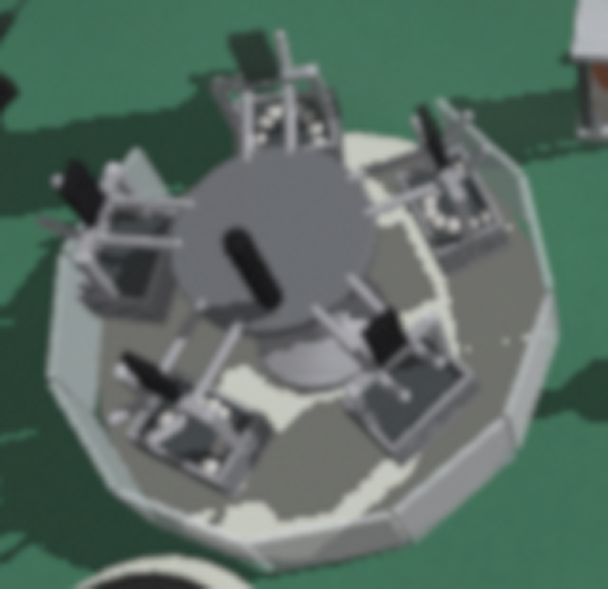

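View pics/t14.png

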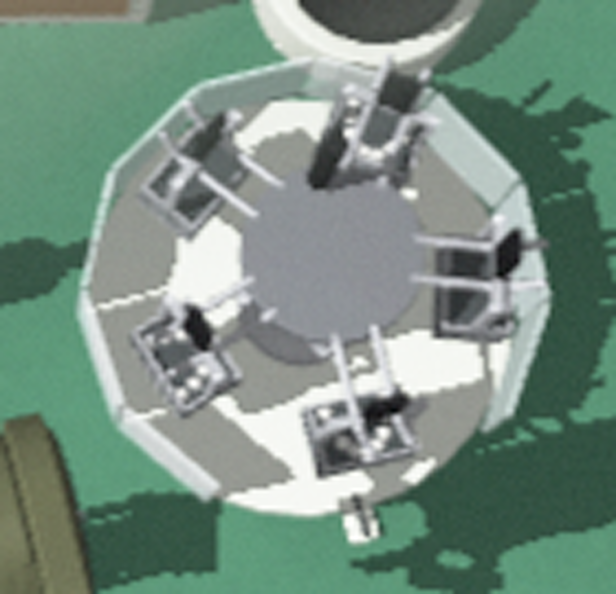

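View pics/scene14.png

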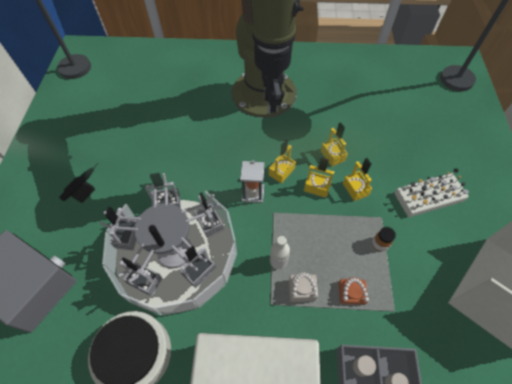

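```bash
python3 -c "
from h import *
for roi in ((100,200,40,55),(175,235,45,55),(195,190,30,40)): tipshift('pics/scene6.png','pics/scene14.png',roi)
for roi in ((265,60+175,140,70),(235,155,40,50),(300,130,80,70)): tipshift('pics/scene0.png','pics/scene14.png',roi)
tipshift('pics/top6.png','pics/top14.png',(287,160,30,32))
overlay('pics/top14.png','top',(325,165,35,50),11,[],'pics/z14.png')
"
```

```text
((-0.39540543541362183, -0.11112812661900762), 0.7310288453102112)
((0.651726308982262, 0.007036474229714429), 0.9557741027408176)
((-0.24928073607791745, 0.09457159648543367), 0.8558417701721192)
((0.043468641143306286, 0.0354263530179324), 0.8797343630849579)
((0.0005595726008351676, -0.03704383083271523), 0.9195738463401795)
((0.07517712956785516, 0.04670813549878261), 0.8950696312718921)
((-0.29166495833770867, -0.20255423270264927), 1.004789084692796)
```

View pics/z14.png

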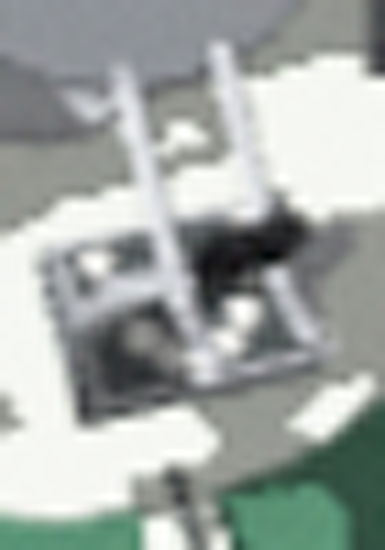

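```bash
python3 -c "
from workcell import manip
print(manip.job_done())"
```

```text
the job is handed in; nothing more can be done
None
```

I turned the carousel by its crank pin and hung the steel basket on the empty hook. The job was handed in at about 26 s of the 64 s allowed, with the arm clear.

- **Carousel:** The first turn, about 116° clockwise, stopped 2–3° too far, so I gripped the pin again and brought it back. The pictures then put the hook at about -166° to -167°, against -165° to -166° for the dark line on the opening's lip. That is roughly 1° off, about the limit of the calibration.
- **Basket:** I pinched it by its tab and brought it in over the prong tips. The highest push force I read while seating it was 6 N. It did not move when I opened the gripper. The last pictures show the crossbar across both prongs; the left prong's tip was hidden at the moment of release.
- **Rest of the scene:** The four other baskets hang on their hooks. The articulator, yellow baskets, casts, bottle and jar show no shift.
- **Check that disagreed:** Picture matching before and after hanging the basket gave shifts of up to 0.65 px in inconsistent directions on the carousel's other baskets. Moving shadows may explain that. The prong lines themselves agree with the earlier ones within about half a degree.

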